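# Load the headstock curing rack, start it and bring it to full power

### The arm

A 6-joint arm with a two-finger parallel gripper is mounted at the origin on the work surface. World frame = base frame: x ahead of the robot, y to its left, z up, the work surface at z = 0. Lengths are in m, angles in degrees, forces in N, time in s.
With the tool pointing down it reaches from about 0.375 to 0.9 m from the base axis. Payload 3.1 kg.
Tool frame: the origin (TCP) lies midway between the tips of the shut fingers; the grasp point (between the pads) lies 19 mm behind it; x points along the fingers, z is the direction in which the jaws open and shut, and the axes are right-handed (so a half turn about x gives the same grasp; the last joint's range is limited). The gripper opens to 87 mm and grips with 3 to 60 N. Pads are 19 mm wide; open, the fingers measure 117 mm over their backs; the gripper's body (75 mm by 190 mm) begins 51 mm behind the grasp point.
Start: joints at [-84.196, 30.224, 82.088, -0, 67.689, -10.227], TCP at [0.173, -0.601, 0.223] pointing down, gripper open.
Joint ranges: [-176.69, 176.69], [-43.24, 126.21], [12.49, 139.97], [-82, 262], [0, 151.66], [-163.58, 163.58]. Speed limits (degrees/s): [159.86, 159.86, 180, 180, 180, 180].

### API

Orientations are given as a 3x3 rotation matrix whose columns are the frame's x, y, z axes.
In Python, from rig import * gives the robot as it stands.
- The arm moves only by the tool play_rows, never from a script. Its argument "rows" is a list that holds one entry, the list of rows, each a list of 7 numbers: the shift along the tool's x, y, z in m, then the turn, a rotation vector about the tool's x, y, z in degrees, then the finger opening in m, from 0 to 0.087. A call has 1 to 12 rows; each row is the pose to reach, as a shift and turn from the pose commanded when the call began, along the tool's axes at that moment; what a row does not reach only later rows make up. A row lasts 1/10 s, in which the tool goes at most 50 mm and 8.59 degrees, less where a joint would pass 70% of its speed; a pose out of reach is approached as far as the arm can. A call with a gripper value outside its range is refused whole. The fingers move at their own pace and stop on an object; the grip force is fixed at half the most. Time passes only in rows, so rows that repeat a pose let the fingers close. It gives the time, the measured TCP pose, the force and the opening at its end, in the units of the state.
- read_state(): the state, without advancing time (a new reading comes with each control period).
- capture(name): name is "side" or "top" or "wrist"; returns a dict with "pixels" (420x560x3 uint8, red, green, blue), "intrinsics" (3x3 intrinsics, pixels), "rvec" (rotation vector, rad) and "tvec" (3), from world to camera coordinates, as OpenCV has them. Camera axes: x right, y down, z forward; pixel columns grow to the right and rows downward; lengths in m; the calibration is good to about 2 mm. A picture is of the moment at which its call begins. There is no depth.
- hand_in(): hands the job in, once; it reports no verdict.
Trained networks look in the newest picture that a camera, given by its name, has taken for a name from the list of things; names that differ only in an ending like _2 or _b are one class to them, and where a whole thing is asked for, a point or a joint stands for the part that bears it (a point fixed in the world has none). Each returns a list of dicts, best first, with "p" (0 to 1); they miss things now and then, are a little off and sometimes report something else, mostly with a low value. They report only what shows in the picture. A call takes as long as a camera call. They do not tell look-alikes from the thing itself.
- trace(camera, target): "mask" (420x560 bool, what is visible of it) and "at" ([column, row] in pixels, amid what is visible of it).
The state is a dict: "time_s": time; "joint_positions": joint angles; "qvel": joint speeds; "tau": joint torques, N m; "position": TCP position; "tcp_rot": TCP orientation; "force": force on the tool from outside, world axes, zero at the start; "moment": the same for the moment, N m; "opening": opening from 0.0 (shut) to 1.0 (fully open).
Only numpy, scipy, OpenCV 4.12 (cv2) and the standard library are available. Lean on these libraries where they do the work, as an engineer would, in place of code of your own. Each camera call takes 0.05 s, during which the arm holds its last target.

### The job

Hang every headstock blank lying on the bench by its hole on the curing rack, one to a peg, hanging down the slope and lying flat on the white face, and set the lamp's dimmer lever straight up at the yellow mark (half power). Then, with the blanks hung and the lever set, start the cure by pressing four keys fully down, one at a time: white, blue, yellow, and last green. Once it has started, push the lever all the way over to full power, away from the robot. Do not press the red key, do not press green with the lever off the yellow mark, and do not knock over or shove aside the glue bottles or the brush jar.

Things in the scene. Friction and masses are not known exactly. Their poses are not given: they have to be found in the camera images.
- blank_maple: headstock blank, pale maple with a dark brown top veneer; None from the start = absent. 18 mm thick, 60 to 130 g, starts flat on the bench. Origin: centre of underside; x to the holed end, z out of the veneered top. 44 mm wide (y) from x=-35 to +65 mm, neck stub 30 mm wide from x=-65 to -35. A 16 mm hole runs right through at x=+45, y=0
- blank_maple_hole (a point): centre of the 16 mm hole of blank_maple, at half its thickness (9 mm above the underside)
- blank_mahogany: headstock blank, red-brown mahogany with a black top veneer; None from the start = absent. 18 mm thick, 60 to 130 g, starts flat on the bench. Origin: centre of underside; x to the holed end, z out of the veneered top. 44 mm wide (y) from x=-35 to +65 mm, neck stub 30 mm wide from x=-65 to -35. A 16 mm hole runs right through at x=+45, y=0
- blank_mahogany_hole (a point): centre of the 16 mm hole of blank_mahogany, at half its thickness (9 mm above the underside)
- blank_walnut: headstock blank, dark walnut with a pale top veneer; None from the start = absent. 18 mm thick, 60 to 130 g, starts flat on the bench. Origin: centre of underside; x to the holed end, z out of the veneered top. 44 mm wide (y) from x=-35 to +65 mm, neck stub 30 mm wide from x=-65 to -35. A 16 mm hole runs right through at x=+45, y=0
- blank_walnut_hole (a point): centre of the 16 mm hole of blank_walnut, at half its thickness (9 mm above the underside)
- blank_cherry: headstock blank, orange-brown cherry with a white top veneer; None from the start = absent. 18 mm thick, 60 to 130 g, starts flat on the bench. Origin: centre of underside; x to the holed end, z out of the veneered top. 44 mm wide (y) from x=-35 to +65 mm, neck stub 30 mm wide from x=-65 to -35. A 16 mm hole runs right through at x=+45, y=0
- blank_cherry_hole (a point): centre of the 16 mm hole of blank_cherry, at half its thickness (9 mm above the underside)
- rack_face: fixed white face of the curing rack, 320 mm wide, 200 mm up the slope, lamp bar 19 mm proud beyond its top edge. Origin: middle of the lower edge, 22 mm above the bench; x up the slope (35 deg from level, rising away from the robot), y across, z out of the face. 4 brass pegs square to it at x=150, y=-120, -40, +40, +120 mm: 10 mm diameter, 34 mm long, last 7 mm tapered
- dimmer_base: grey block, 100 x 60 x 45 mm high, of the lamp dimmer, fixed; origin: centre of its underside, x away from the robot; the lever swings about its y axis, 45 mm above the bench, between two white dial discs of radius 36 mm (top 81 mm above the bench, each with a yellow mark at the top for half power and a black mark at either end)
- dimmer (a joint): angle of the dimmer lever, rad: 0 leaning 40 degrees to the block's -x (off), 0.70 straight up at the yellow marks (half power), 1.40 leaning to +x (full); stiff enough to stay where it is left, about 1.2 N at its 26 mm ball knob, whose centre is 100 mm from the pivot, moves it; rod 10 mm thick
- key_white (a joint): how far the white key is pressed, m: 0 up, 0.006 fully down; springs back; starts to move at 1.5 N, fully down at 5 N
- key_white_top (a point): centre of the top of the white round key, 28 mm diameter, one of five on the grey timer box (125 x 160 x 30 mm); its top stands 52 mm above the bench and 10 mm above its black collar (44 mm diameter); pressed straight down; keys are 50 mm or more apart
- key_blue (a joint): how far the blue key is pressed, m: 0 up, 0.006 fully down; springs back; starts to move at 1.5 N, fully down at 5 N
- key_blue_top (a point): centre of the top of the blue round key, 28 mm diameter, one of five on the grey timer box (125 x 160 x 30 mm); its top stands 52 mm above the bench and 10 mm above its black collar (44 mm diameter); pressed straight down; keys are 50 mm or more apart
- key_yellow (a joint): how far the yellow key is pressed, m: 0 up, 0.006 fully down; springs back; starts to move at 1.5 N, fully down at 5 N
- key_yellow_top (a point): centre of the top of the yellow round key, 28 mm diameter, one of five on the grey timer box (125 x 160 x 30 mm); its top stands 52 mm above the bench and 10 mm above its black collar (44 mm diameter); pressed straight down; keys are 50 mm or more apart
- key_green (a joint): how far the green key is pressed, m: 0 up, 0.006 fully down; springs back; starts to move at 1.5 N, fully down at 5 N
- key_green_top (a point): centre of the top of the green round key, 28 mm diameter, one of five on the grey timer box (125 x 160 x 30 mm); its top stands 52 mm above the bench and 10 mm above its black collar (44 mm diameter); pressed straight down; keys are 50 mm or more apart
- key_red (a joint): how far the red key is pressed, m: 0 up, 0.006 fully down; springs back; starts to move at 1.5 N, fully down at 5 N
- key_red_top (a point): centre of the top of the red round key, 28 mm diameter, one of five on the grey timer box (125 x 160 x 30 mm); its top stands 52 mm above the bench and 10 mm above its black collar (44 mm diameter); pressed straight down; keys are 50 mm or more apart
- glue_red: white glue bottle with red cap, 44 mm diameter, 110 mm tall, upright; a bystander, origin at its underside
- glue_green: green glue bottle, 52 mm diameter, 130 mm tall, upright; a bystander, origin at its underside
- brush_jar: jar of brushes, 72 mm diameter, 85 mm tall with brushes to about 185 mm, upright; a bystander, origin at its underside
Not all that is in view belongs to the job. Leave any purple look-alike of the blank_walnut alone.

How it is judged:
By the outcome, as a careful person would: the job done as asked, in the order asked, and still so for the second after the job is handed in, with the robot touching nothing.
Of blank_maple, blank_mahogany, blank_walnut, blank_cherry only 3 to 4 are there at a start; the rules pass over those that are not, and their reading is None.
At some moment in a run one of blank_maple, blank_mahogany, blank_walnut, blank_cherry may be knocked a few centimetres aside while the robot is not near it.
Once in a run the grip may slacken for a moment while it holds something.
It also fails if it takes over 210 s, if anything falls off the work surface, if the arm or the gripper's body presses on something with over 40 N, if the wrist force passes 120 N, or if a joint passes its speed limit or range.

## Working session

There is one attempt and no reset: what is moved stays moved. The work goes in short steps, Python scripts to look and compute and a tool call to move; the robot and the scene stay as the last step left them, time stands still between calls to the robot, and variables do not carry over. Pictures are saved under pics/ and viewed, and the job is handed in when it is done.

Besides the shell and the picture viewer there is one more tool, called after "Request:" as name(argument=value, ...) on one line, values as JSON. play_rows: Moves the arm, as the interface text tells. Its arguments: {"type":"object","properties":{"rows":{"type":"array"}},"required":["rows"]}

```bash
ls; mkdir -p pics; python3 - <<'E'
from rig import *
import cv2
s=read_state();print(s)
for n in("side","top","wrist"):
    c=capture(n);cv2.imwrite(f"pics/a_{n}.png",c["pixels"][:,:,::-1]);print(n,c["intrinsics"],c["rvec"],c["tvec"])
E
```

```text
pics
{'time_s': 0.0, 'joint_positions': array([-8.41987830e+01,  3.02788196e+01,  8.21556863e+01, -2.94590102e-03,
        6.76900411e+01, -1.02283114e+01]), 'qvel': array([ 0.06873832,  0.03000294, -0.0598262 ,  0.01671896,  0.07339043,
        0.0086837 ]), 'tau': array([ 1.27501571e-04, -4.40043247e+01, -1.76593262e+01,  6.34314143e-02,
        5.82387589e-02, -1.71334655e-04]), 'position': array([ 0.17251111, -0.59995729,  0.2215771 ]), 'tcp_rot': array([[-2.67040538e-04,  9.61114155e-01,  2.76151244e-01],
       [ 2.15781130e-03,  2.76151164e-01, -9.61111793e-01],
       [-9.99997636e-01,  3.39226465e-04, -2.14764654e-03]]), 'force': array([ 0.41689369, -0.46481441, -0.18157793]), 'moment': array([-0.00770051,  0.00889956, -0.04598116]), 'opening': 0.9997150086428044}
side [[461.55637192   0.         273.79174658]
 [  0.         461.55637192 206.96862069]
 [  0.           0.           1.        ]] [ 0.01553405 -2.85959875  1.23996603] [0.51872847 0.10784688 1.23369489]
top [[439.36756667   0.         272.35301591]
 [  0.         439.36756667 213.31445585]
 [  0.           0.           1.        ]] [ 2.19343835 -2.18459495  0.06648908] [-0.08377751  0.52502245  1.38560635]
wrist [[317.26940741   0.         278.7644252 ]
 [  0.         317.26940741 210.39522851]
 [  0.           0.           1.        ]] [-2.30832321  1.73992819  0.26364559] [-0.62419996 -0.0338095   0.39153586]
```

View pics/a_top.png

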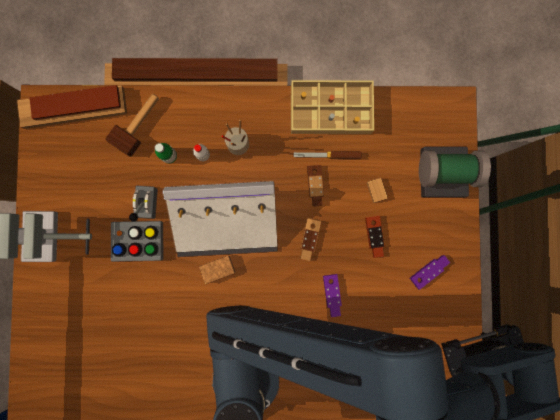

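View pics/a_side.png

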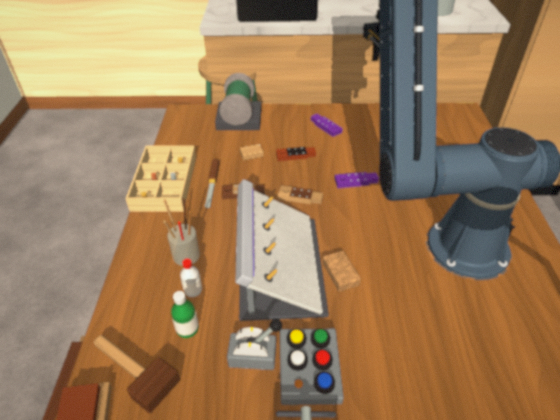

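View pics/a_wrist.png

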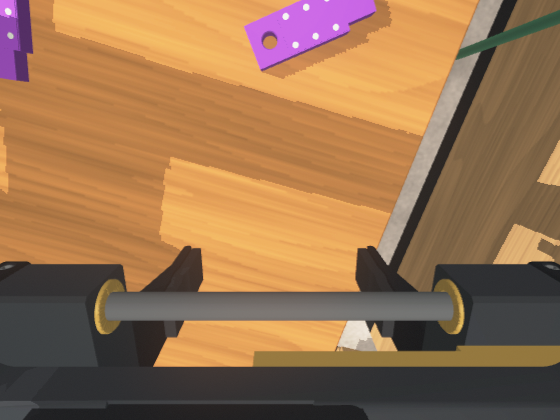

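```bash
python3 - <<'E'
from rig import *
import cv2,numpy as np
t=cv2.imread("pics/a_top.png");s=cv2.imread("pics/a_side.png")
a=cv2.resize(t[140:320,270:460],None,fx=4,fy=4,interpolation=cv2.INTER_CUBIC)[:600,:800]
b=cv2.resize(t[170:280,95:285],None,fx=4,fy=4,interpolation=cv2.INTER_CUBIC)
c=cv2.resize(s[100:300,200:400],None,fx=3,fy=3,interpolation=cv2.INTER_CUBIC)
d=cv2.resize(s[300:420,200:360],None,fx=4,fy=4,interpolation=cv2.INTER_CUBIC)
for n,i in zip("abcd",(a,b,c,d)):cv2.imwrite(f"pics/z_{n}.png",i)
for n in ("blank_maple","blank_mahogany","blank_walnut","blank_cherry","key_white_top","key_blue_top","key_yellow_top","key_green_top","key_red_top","glue_red","glue_green","brush_jar","dimmer_base","dimmer","rack_face","blank_maple_hole","blank_mahogany_hole","blank_walnut_hole","blank_cherry_hole"):
  for cam in("top","side"):
    print(n,cam,[(round(r["p"],2),np.round(r["at"],1).tolist(),int(r["mask"].sum())) for r in trace(cam,n)])
E
```

```text
blank_maple top [(0.93, [307.8, 238.2], 509)]
blank_maple side [(0.83, [300.5, 193.8], 575), (0.36, [182.3, 317.9], 847)]
blank_mahogany top [(0.87, [374.0, 236.6], 595)]
blank_mahogany side [(0.69, [294.5, 154.0], 417)]
blank_walnut top [(0.78, [314.4, 181.8], 515), (0.64, [428.5, 272.1], 599)]
blank_walnut side [(0.88, [353.2, 179.0], 543), (0.73, [231.7, 189.8], 308), (0.55, [329.6, 123.7], 361), (0.3, [323.6, 380.3], 164)]
blank_cherry top []
blank_cherry side [(0.56, [295.1, 153.0], 403)]
key_white_top top [(0.44, [146.8, 203.8], 734), (0.35, [315.1, 183.8], 499)]
key_white_top side [(0.55, [297.7, 356.6], 139), (0.23, [321.6, 357.5], 149)]
key_blue_top top [(0.53, [117.7, 249.1], 83)]
key_blue_top side [(0.69, [324.1, 380.0], 186)]
key_yellow_top top [(0.35, [316.0, 180.5], 529)]
key_yellow_top side [(0.63, [293.8, 334.1], 131)]
key_green_top top [(0.65, [150.3, 248.5], 73)]
key_green_top side [(0.46, [233.6, 192.3], 294)]
key_red_top top [(0.27, [235.3, 144.4], 568)]
key_red_top side [(0.47, [322.7, 358.8], 150)]
glue_red top [(0.8, [201.1, 153.5], 231)]
glue_red side [(0.57, 
[... 566 characters left out ...]
, 325.7], 259)]
rack_face top [(0.9, [222.9, 213.3], 7023), (0.66, [314.6, 182.5], 563), (0.3, [119.3, 248.5], 75)]
rack_face side [(0.9, [272.7, 249.7], 7846), (0.46, [296.2, 334.2], 134), (0.37, [298.8, 193.9], 589), (0.32, [232.7, 191.7], 296)]
blank_maple_hole top [(0.27, [316.3, 182.5], 571)]
blank_maple_hole side [(0.87, [297.6, 192.7], 566)]
blank_mahogany_hole top [(0.88, [375.0, 236.0], 558)]
blank_mahogany_hole side [(0.7, [293.2, 152.0], 458)]
blank_walnut_hole top [(0.87, [316.6, 183.3], 522), (0.67, [429.8, 271.5], 658), (0.6, [335.2, 297.3], 610)]
blank_walnut_hole side [(0.89, [236.0, 190.8], 329), (0.56, [357.6, 180.0], 530)]
blank_cherry_hole top []
blank_cherry_hole side []
```

View pics/z_a.png

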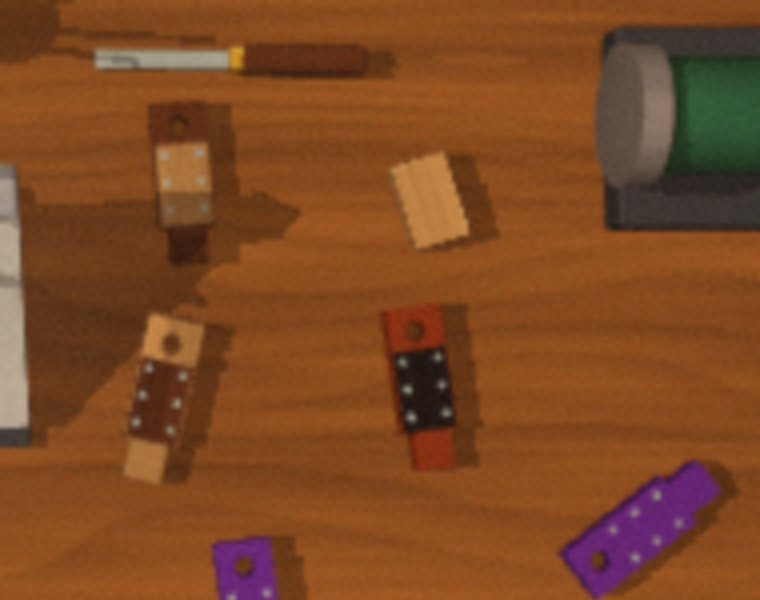

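View pics/z_b.png

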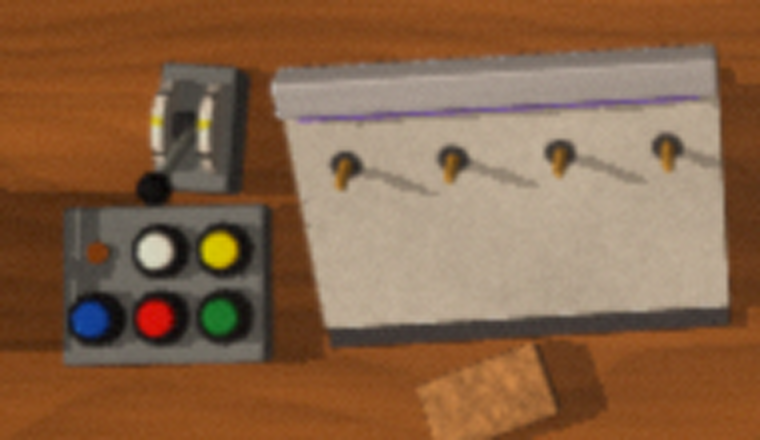

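View pics/z_c.png

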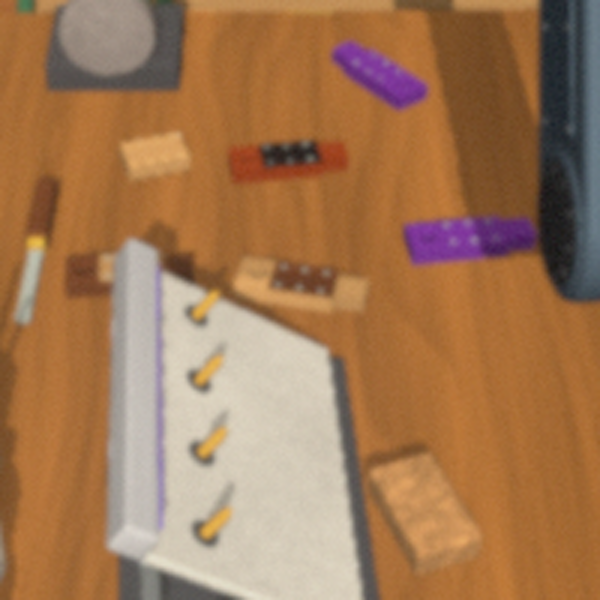

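View pics/z_d.png

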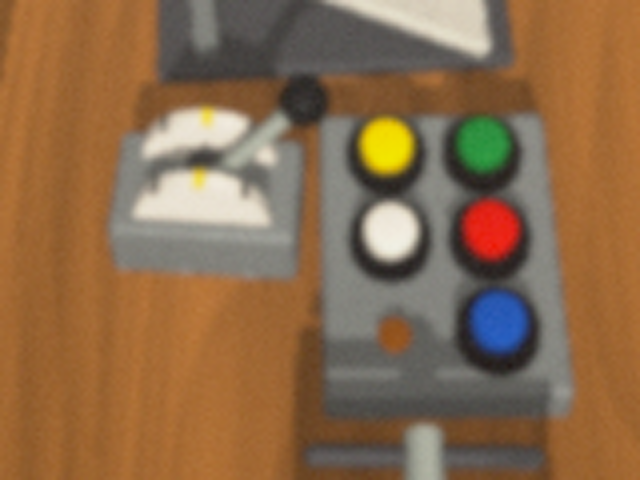

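```bash
cat > h.py <<'E'
from rig import *
import cv2,numpy as np
from scipy.spatial.transform import Rotation as Ro
def cam(c):
    R=cv2.Rodrigues(np.array(c["rvec"],float))[0];return np.array(c["intrinsics"]),R,np.array(c["tvec"],float)
def ray(c,uv):
    K,R,t=cam(c);d=R.T@np.linalg.inv(K)@np.array([uv[0],uv[1],1.]);return -R.T@t,d
def onz(c,uv,z):
    o,d=ray(c,uv);return o+d*(z-o[2])/d[2]
def proj(c,P):
    K,R,t=cam(c);q=(np.atleast_2d(P)@R.T+t)@K.T;return q[:,:2]/q[:,2:]
def snap(n,f=None):
    c=capture(n)
    if f:cv2.imwrite(f"pics/{f}.png",c["pixels"][:,:,::-1])
    return c
def Rdown(yaw,tilt=0):
    # tool pointing down, tool y axis horizontally at yaw deg (blank x dir); tilt: pitch about so y rises by tilt
    a=np.radians(yaw);y=np.array([np.cos(a),np.sin(a),0]);x=np.array([0,0,-1.])
    t=np.radians(tilt);y2=np.cos(t)*y-np.sin(t)*x;x2=np.cos(t)*x+np.sin(t)*y
    return np.stack([x2,y2,np.cross(x2,y2)],1)
def row(p,R,s=None):
    s=s or read_state();R0=s["tcp_rot"];d=R0.T@(np.array(p)-s["position"]);r=Ro.from_matrix(R0.T@R).as_rotvec(degrees=True)
    print("row",np.round(d,4).tolist(),np.round(r,1).tolist(),"rows>=",round(max(np.linalg.norm(d)/.05,np.linalg.norm(r)/8.59),1))
def st():
    s=read_state();print("t",round(s["time_s"],2),"p",np.round(s["position"],4),"x",np.round(s["tcp_rot"][:,0],3),"y",np.round(s["tcp_rot"][:,1],3),"f",np.round(s["force"],2),"op",round(s["opening"]*87,1),"j",np.round(s["joint_positions"],1));return s
E
python3 - <<'E'
from h import *
from scipy.optimize import least_squares
c=snap("top");s=snap("side");w=snap("wrist")
st_=read_state();o,_=ray(w,(0,0));R0=st_["tcp_rot"];print("wrist cam in tool",R0.T@(o-st_["position"]));print(R0.T@cam(w)[1].T)
z=lambda u,v:(95+u/4,170+v/4)
zd=lambda u,v:(200+u/4,300+v/4); zc=lambda u,v:(200+u/3,100+v/3)
top={'w':z(156,251),'y':z(220,249),'b':z(94,320),'r':z(157,319),'g':z(220,318)}
side={'w':zd(391,231),'y':zd(387,146),'b':zd(500,322),'r':zd(491,229),'g':zd(485,143)}
for k in top:print(k,onz(c,top[k],.052).round(4),onz(s,side[k],.052).round(4))
za=lambda u,v:(270+u/4,140+v/4)
for n,a,b in(("wal",(179,122),(188,250)),("map",(173,343),(147,470)),("mah",(414,330),(434,458))):
    A=onz(c,za(*a),.018);B=onz(c,za(*b),.018);print(n,A.round(4),B.round(4),np.degrees(np.arctan2(*(A-B)[1::-1])),np.linalg.norm(A-B))
def T(q,P):
    x,y,yaw=q;a=np.radians(35);f=np.array([[np.cos(a),0,-np.sin(a)],[0,1,0],[np.sin(a),0,np.cos(a)]])
    Z=Ro.from_euler('z',yaw).as_matrix();return np.array(P)@(Z@f).T+[x,y,.022]
tips=[(.15,y,.034) for y in(.12,.04,-.04,-.12)];
ot=[z(343,187),z(450,181),z(560,173),z(668,167)]
os=[zc(230,495),zc(226,415),zc(223,345),zc(217,292)]
cor=[(0,.16,0),(0,-.16,0)];oc=[z(328,329),z(728,310)]
def f(q,use=3):
    r=[]
    if use&1:r+=[proj(c,T(q,tips))-ot,proj(c,T(q,cor))-oc]
    if use&2:r+=[proj(s,T(q,tips))-os]
    return np.concatenate(r).ravel()
for u in(1,2,3):
    q=least_squares(f,[.65,.1,0],args=(u,),loss='soft_l1').x;print(u,q,np.degrees(q[2]));print(f(q,u).round(1))
# dimmer base top corners z=.045
for p in((165,62),(247,68),(236,192),(150,182)):print(onz(c,z(*p),.045).round(4))
for p in((160,120),(205,125)):print('ymark',onz(c,z(*p),.081).round(4))
for n in("glue_red","glue_green","brush_jar"):
    m=trace("side",n)[0]["mask"];v,u=np.nonzero(m);k=v>v.max()-8;print(n,onz(s,(u[k].mean(),v.max()-4),0).round(3))
E
```

```text
wrist cam in tool [-0.16199657  0.08279241 -0.00018319]
[[-1.34159349e-03 -2.95881948e-01  9.55223572e-01]
 [-9.04817887e-04 -9.55223682e-01 -2.95883253e-01]
 [ 9.99998691e-01 -1.26125842e-03  1.01380260e-03]]
w [0.461  0.3472 0.052 ] [0.4618 0.3528 0.052 ]
y [0.4628 0.2976 0.052 ] [0.463  0.3034 0.052 ]
b [0.4075 0.394  0.052 ] [0.4086 0.4013 0.052 ]
r [0.4084 0.3452 0.052 ] [0.4102 0.3512 0.052 ]
g [0.4094 0.2965 0.052 ] [0.4105 0.3012 0.052 ]
wal [ 0.6633 -0.217   0.018 ] [ 0.5604 -0.224   0.018 ] 3.880750977297506 0.10315527096931948
map [ 0.4861 -0.2119  0.018 ] [ 0.3855 -0.1912  0.018 ] -11.6508029834073 0.10276001184869514
mah [ 0.4973 -0.4036  0.018 ] [ 0.3959 -0.4184  0.018 ] 8.303250654614896 0.10243110624942085
1 [0.41065276 0.06106545 0.0587606 ] 3.366734347605775
[-0.5 -0.   0.1 -0.  -0.   0.5  0.4  0.5 -0.5 -0.3  0.6 -1. ]
2 [0.41024743 0.05018736 0.05995294] 3.4350505045273696
[ 0.2  0.2 -0.   0.5 -0.4  0.1  0.3 -3.6]
3 [0.41028496 0.05977729 0.05744013] 3.291077278625198
[-0.1  0.1  0.6  0.1  0.5  0.6  0.8  0.7 -0.1 -0.2  1.  -0.9 -0.   3.5
 -0.2  3.4 -0.5  2.8  0.3 -1.2]
[0.6093 0.3459 0.045 ]
[0.6049 0.2814 0.045 ]
[0.5074 0.288  0.045 ]
[0.515  0.3554 0.045 ]
ymark [0.5603 0.3374 0.081 ]
ymark [0.5566 0.303  0.081 ]
glue_red [0.72 0.15 0.  ]
glue_green [0.714 0.265 0.   ]
brush_jar [0.757 0.043 0.   ]
```

```bash
python3 - <<'E'
from h import *
st();row([.447,-.204,.13],Rdown(-11.7))
E
```

```text
t 2.35 p [ 0.1726 -0.6007  0.2226] x [-0. -0. -1.] y [ 0.961  0.276 -0.   ] f [-0.11  0.21 -0.14] op 87.2 j [-84.2  30.2  82.1  -0.   67.7 -10.2]
row [0.0925, 0.3733, -0.3055] [27.7, 0.0, 0.0] rows>= 9.8
```

Request:
play_rows(rows=[[[0.0925,0.3733,-0.3055,27.7,0,0,0.087],[0.0925,0.3733,-0.3055,27.7,0,0,0.087],[0.0925,0.3733,-0.3055,27.7,0,0,0.087],[0.0925,0.3733,-0.3055,27.7,0,0,0.087],[0.0925,0.3733,-0.3055,27.7,0,0,0.087],[0.0925,0.3733,-0.3055,27.7,0,0,0.087],[0.0925,0.3733,-0.3055,27.7,0,0,0.087],[0.0925,0.3733,-0.3055,27.7,0,0,0.087],[0.0925,0.3733,-0.3055,27.7,0,0,0.087],[0.0925,0.3733,-0.3055,27.7,0,0,0.087],[0.0925,0.3733,-0.3055,27.7,0,0,0.087],[0.0925,0.3733,-0.3055,27.7,0,0,0.087]]])

```text
time_s: 3.55
position: [0.4475, -0.2033, 0.13]
tcp_rot: [[-0.0, 0.98, -0.199], [-0.0, -0.199, -0.98], [-1.0, -0.0, 0.0]]
force: [-0.3, -0.3, -0.1]
opening: 1.0
```

```bash
python3 - <<'E'
from h import *
st();c=snap("wrist","w1");print([(r["p"],r["at"]) for r in trace("wrist","blank_maple")]);snap("top","t1")
E
```

```text
t 3.55 p [ 0.4475 -0.2033  0.13  ] x [-0. -0. -1.] y [ 0.98  -0.199 -0.   ] f [-0.35 -0.31 -0.11] op 87.0 j [-37.5  28.4 106.1  -0.   45.5  64.1]
[(0.65, [277.4, 203.7])]
```

View pics/w1.png

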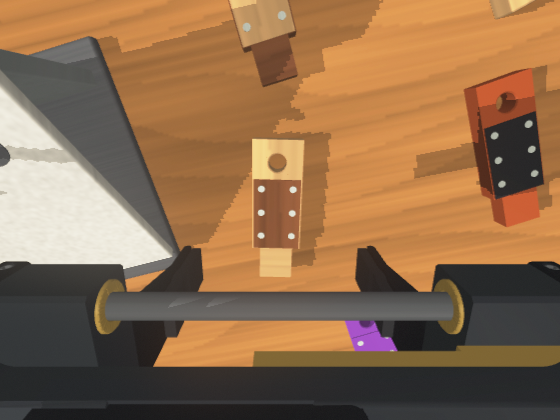

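View pics/t1.png

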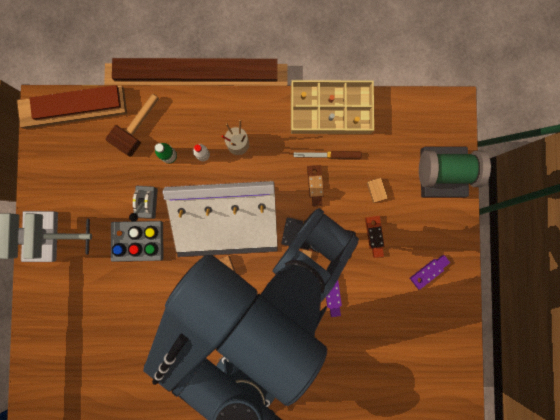

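```bash
cat >> h.py <<'E'
def blank(c,hole,stub,z=.018):
    H=onz(c,hole,z);S=onz(c,stub,z);yaw=np.degrees(np.arctan2(H[1]-S[1],H[0]-S[0]));print("hole",H.round(4),"yaw",round(yaw,1),"len(110)",round(np.linalg.norm(H-S)*1000,1))
    return H,yaw
E
python3 - <<'E'
from h import *
c=snap("wrist");H,y=blank(c,(277.5,162),(276,277))
for p in ((252,139),(304,141)):print(onz(c,p,.018))
R=Rdown(y);g=H-R[:,1]*.045
row([*(g[:2]),.004],R)
E
```

```text
hole [ 0.4879 -0.2124  0.018 ] yaw -12.6 len(110) 111.3
[ 0.51141021 -0.19530587  0.018     ]
[ 0.50075912 -0.23808969  0.018     ]
row [0.1264, -0.0033, -0.0023] [0.8, 0.0, -0.0] rows>= 2.5
```

Request:
play_rows(rows=[[[0.09,-0.003,-0.002,-1,0,0,0.087],[0.09,-0.003,-0.002,1,0,0,0.087],[0.126,-0.003,-0.002,1,0,0,0.087],[0.126,-0.003,-0.002,1,0,0,0.087],[0.126,-0.003,-0.002,1,0,0,0.03],[0.126,-0.003,-0.002,1,0,0,0.03],[0.126,-0.003,-0.002,1,0,0,0.03],[0.126,-0.003,-0.002,1,0,0,0.03],[0.126,-0.003,-0.002,1,0,0,0.03],[0.126,-0.003,-0.002,1,0,0,0.03]]])

```text
time_s: 4.75
position: [0.4446, -0.2014, 0.0043]
tcp_rot: [[0.0, 0.976, -0.219], [-0.0, -0.219, -0.976], [-1.0, 0.0, 0.0]]
force: [-0.1, -0.2, 0.4]
opening: 0.541
```

Request:
play_rows(rows=[[[0,0,0,0,0,0,0.03],[0,0,0,0,0,0,0.03],[0,0,0,0,0,0,0.03]]])

```text
time_s: 5.05
position: [0.4446, -0.2014, 0.0043]
tcp_rot: [[0.0, 0.976, -0.219], [-0.0, -0.219, -0.976], [-1.0, 0.0, 0.0]]
force: [-0.6, 1.0, 3.5]
opening: 0.503
```

Request:
play_rows(rows=[[[-0.05,0,0,0,0,0,0.03],[-0.1,0,0,0,0,0,0.03],[-0.15,0,0,0,0,0,0.03],[-0.18,0,0,0,0,0,0.03],[-0.18,0,0,0,0,0,0.03],[-0.18,0,0,0,0,0,0.03]]])

```text
time_s: 5.65
position: [0.4443, -0.2012, 0.1841]
tcp_rot: [[0.0, 0.976, -0.219], [-0.0, -0.219, -0.976], [-1.0, 0.0, 0.0]]
force: [-0.9, 0.6, -1.6]
opening: 0.502
```

```bash
python3 - <<'E'
from h import *
st();c=snap("wrist","w2");print([(r["p"],r["at"]) for r in trace("wrist","blank_maple")])
i=c["pixels"][100:300,180:380,::-1];cv2.imwrite("pics/w2z.png",cv2.resize(i,None,fx=3,fy=3,interpolation=cv2.INTER_CUBIC))
E
```

```text
t 5.65 p [ 0.4443 -0.2012  0.1841] x [ 0. -0. -1.] y [ 0.976 -0.219  0.   ] f [-0.87  0.57 -1.62] op 43.7 j [-37.5  23.  103.8  -0.   53.2  65.1]
[(0.85, [276.4, 233.7])]
```

View pics/w2z.png

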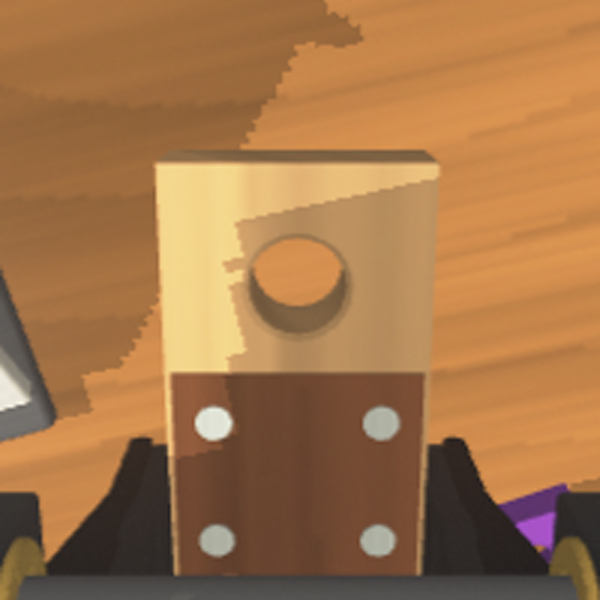

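```bash
cat >> h.py <<'E'
def pw(s,c,uv,xt):
    # pixel -> tool-frame point on plane tool x = xt
    o,d=ray(c,uv);R=s["tcp_rot"];o=R.T@(o-s["position"]);d=R.T@d;return o+d*(xt-o[0])/d[0]
def face(q):
    x,y,yaw=q;a=np.radians(35);f=np.array([[np.cos(a),0,-np.sin(a)],[0,1,0],[np.sin(a),0,np.cos(a)]])
    return Ro.from_euler('z',yaw).as_matrix()@f,np.array([x,y,.022])
def tool_for(q,pf,ht,yaw_err=0):
    # tool pose so that tool-frame point ht is at face point pf; yaw_err deg= blank axis angle in tool frame (from +y toward +z)
    F,o=face(q);R=np.stack([-F[:,2],F[:,0],-F[:,1]],1)@Ro.from_euler('x',-yaw_err,degrees=True).as_matrix()
    return F@np.array(pf)+o-R@np.array(ht),R
E
python3 - <<'E'
from h import *
s=st();c=snap("wrist")
H=pw(s,c,(280,195.7),-.014);L=pw(s,c,(231.7,154.5),-.014);M=pw(s,c,(326,154.5),-.014)
print(H,L,M)
q=(.4107,.0611,.0588)
p,R=tool_for(q,(.15,.12,.10),[.004,H[1],H[2]]);print(p,R);row(p,R)
E
```

```text
t 5.75 p [ 0.4433 -0.2005  0.1825] x [-0.003  0.002 -1.   ] y [ 0.976 -0.219 -0.004] f [-0.11 -0.64 -1.01] op 43.8 j [-37.5  23.1 103.9  -0.   53.2  65.1]
[-1.40000000e-02  4.42359894e-02  7.72272061e-05] [-0.014       0.06394654 -0.02229106] [-0.014       0.06390176  0.02137684]
[0.43058175 0.1825555  0.16785556] [[ 0.57258517  0.81773637  0.05876612]
 [ 0.03370686  0.04813839 -0.99827178]
 [-0.81915204  0.57357644  0.        ]]
row [0.0154, -0.0963, -0.3709] [-15.6, 4.8, 35.0] rows>= 7.7
```

Request:
play_rows(rows=[[[-0.05,-0.03,-0.1,-7,2.5,18,0.03],[-0.05,-0.03,-0.1,-8,2.5,20,0.03],[-0.05,-0.05,-0.15,-15.6,4.8,35,0.03],[-0.05,-0.06,-0.2,-15.6,4.8,35,0.03],[-0.05,-0.08,-0.25,-15.6,4.8,35,0.03],[-0.03,-0.09,-0.3,-15.6,4.8,35,0.03],[0.0,-0.096,-0.345,-15.6,4.8,35,0.03],[0.015,-0.096,-0.371,-15.6,4.8,35,0.03],[0.015,-0.096,-0.371,-15.6,4.8,35,0.03],[0.015,-0.096,-0.371,-15.6,4.8,35,0.03],[0.015,-0.096,-0.371,-15.6,4.8,35,0.03]]])

```text
time_s: 6.9
position: [0.4501, 0.1018, 0.2118]
tcp_rot: [[0.602, 0.796, 0.061], [0.038, 0.048, -0.998], [-0.797, 0.603, -0.001]]
force: [-0.5, -0.3, -1.1]
opening: 0.502
```

```bash
python3 - <<'E'
from h import *
st();c=snap("wrist","w3");snap("side","s3")
q=(.4107,.0611,.0588);F,o=face(q)
for y in(.12,.04,-.04,-.12):print(proj(c,F@[.15,y,.034]+o),proj(c,F@[.15,y,0]+o))
E
```

```text
t 6.9 p [0.4501 0.1018 0.2118] x [ 0.602  0.038 -0.797] y [0.796 0.048 0.603] f [-0.47 -0.33 -1.12] op 43.6 j [ -4.5  13.7 133.1 126.2   6.1 -42.8]
[[183.46553849 209.01341441]] [[193.78626071 199.92444118]]
[[277.09832426 209.11695491]] [[277.30465455 200.01567181]]
[[370.75707261 209.22052412]] [[360.84370424 200.10692501]]
[[464.44179433 209.32412205]] [[444.40341744 200.19820079]]
```

View pics/w3.png

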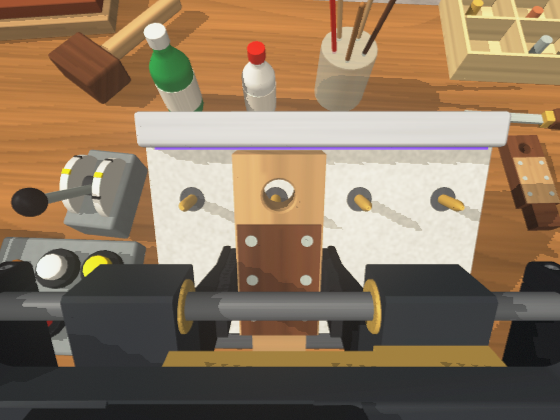

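View pics/s3.png

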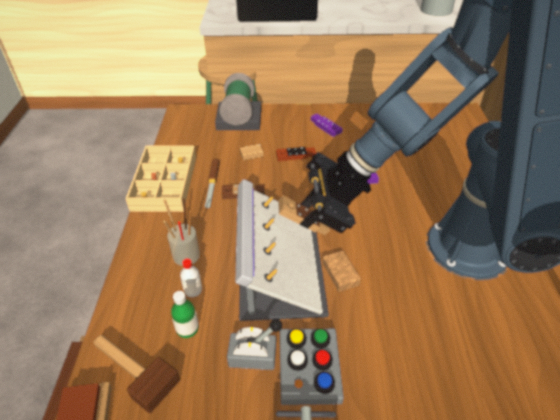

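```bash
python3 - <<'E'
from h import *
s=st();c=snap("wrist","w4")
i=c["pixels"][130:230,140:500,::-1].copy();i=cv2.resize(i,(800,222*1),interpolation=cv2.INTER_CUBIC)
a=c["pixels"][150:230,140:340,::-1];b=c["pixels"][150:230,320:520,::-1]
cv2.imwrite("pics/w4z.png",np.vstack([cv2.resize(x,(800,320),interpolation=cv2.INTER_CUBIC)[:300] for x in(a,b)]))
print(s["joint_positions"].round(1))
p,R=tool_for((.4107,.0611,.0588),(.15,.04,.10),[.004,.0442,.0001]);row(p,R)
E
```

```text
t 7.0 p [0.45   0.102  0.2118] x [ 0.602  0.039 -0.797] y [0.796 0.047 0.603] f [-0.6   0.27 -0.11] op 43.8 j [ -4.5  13.7 133.1 125.8   6.1 -42.3]
[ -4.5  13.7 133.1 125.8   6.1 -42.3]
row [0.0264, -0.0386, -0.002] [0.1, -0.2, -2.2] rows>= 0.9
```

View pics/w4z.png

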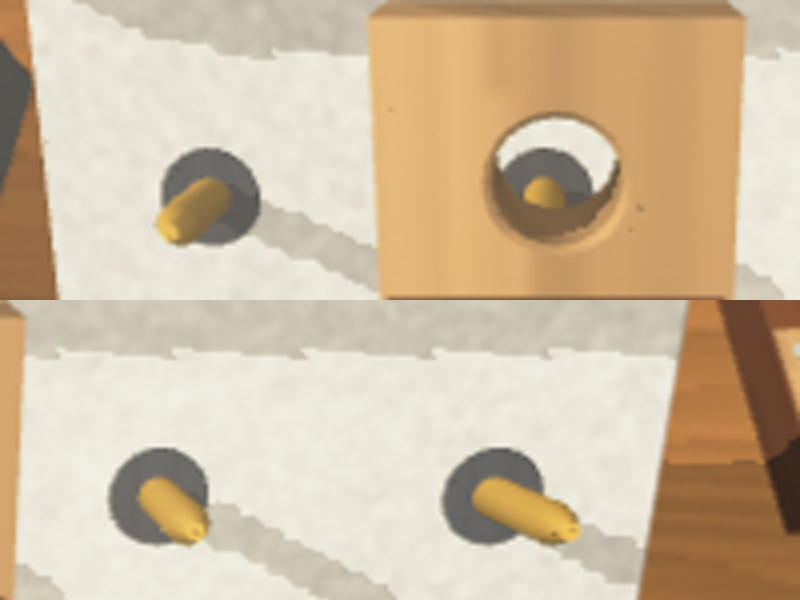

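```bash
cat >fitq.py <<'E'
from h import *
from scipy.optimize import least_squares
c=snap("wrist")
P=[(.15,.12,0),(.15,-.04,0),(.15,-.12,0),(.15,.12,.034),(.15,-.04,.034),(.15,-.12,.034)]
O=np.array([(193,199),(360,199.25),(443.5,199.2),(183.2,208.3),(368.7,208),(462.3,207.4)])
def f(q):
    F,o=face(q);return (proj(c,np.array(P)@F.T+o)-O).ravel()
r=least_squares(f,[.41,.06,.058]);print(r.x,f(r.x).round(1))
E
python3 fitq.py
```

```text
[0.41208919 0.06163312 0.06112344] [ 0.   0.2 -0.3 -0.2 -0.5 -0.3 -0.5 -0.2  0.7 -0.1  0.5  0.4]
```

```bash
python3 - <<'E'
from h import *
p,R=tool_for((.4121,.0616,.0611),(.15,.04,.06),[.004,.0442,.0001]);row(p,R)
E
```

```text
row [0.0673, -0.0396, -0.0028] [-0.0, -0.1, -2.2] rows>= 1.6
```

Request:
play_rows(rows=[[[0.02,-0.04,-0.003,0,0,-2.2,0.03],[0.04,-0.04,-0.003,0,0,-2.2,0.03],[0.067,-0.04,-0.003,0,0,-2.2,0.03],[0.067,-0.04,-0.003,0,0,-2.2,0.03],[0.067,-0.04,-0.003,0,0,-2.2,0.03],[0.067,-0.04,-0.003,0,0,-2.2,0.03],[0.067,-0.04,-0.003,0,0,-2.2,0.03],[0.067,-0.04,-0.003,0,0,-2.2,0.03],[0.067,-0.04,-0.003,0,0,-2.2,0.03],[0.067,-0.04,-0.003,0,0,-2.2,0.03],[0.067,-0.04,-0.003,0,0,-2.2,0.03],[0.067,-0.04,-0.003,0,0,-2.2,0.03]]])

```text
time_s: 8.3
position: [0.4601, 0.1049, 0.1365]
tcp_rot: [[0.576, 0.815, 0.061], [0.036, 0.049, -0.998], [-0.817, 0.577, -0.001]]
force: [-0.2, 0.3, -0.5]
opening: 0.502
```

```bash
cat >> h.py <<'E'
Q=(.4121,.0616,.0611)
def zoom(c,u0,v0,u1,v1,name,k=3):
    cv2.imwrite(f"pics/{name}.png",cv2.resize(c["pixels"][v0:v1,u0:u1,::-1],None,fx=k,fy=k,interpolation=cv2.INTER_CUBIC))
E
python3 - <<'E'
from h import *
st();c=snap("wrist","w5");zoom(c,150,100,410,300,"w5z")
p,R=tool_for(Q,(.15,.04,.06),[.004,.0442,.0001]);row(p,R)
E
```

```text
t 8.3 p [0.4601 0.1049 0.1365] x [ 0.576  0.036 -0.817] y [0.815 0.049 0.577] f [-0.2   0.33 -0.53] op 43.6 j [ -3.5  27.9 135.4 167.3  18.8 -83.6]
row [0.0008, -0.0013, 0.0002] [-0.1, -0.0, -0.2] rows>= 0.0
```

View pics/w5z.png

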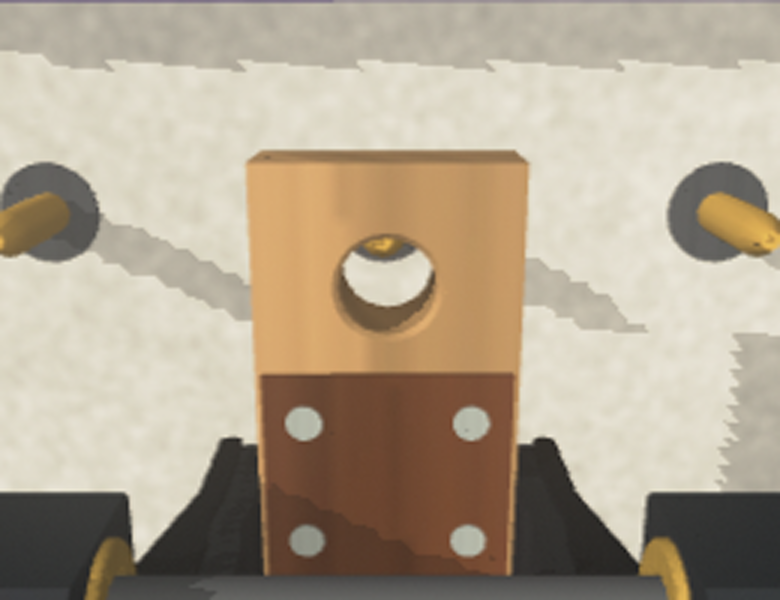

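```bash
python3 - <<'E'
from h import *
s=st();c=snap("wrist")
for x in(.060,.064,.068):
  A=pw(s,c,(166.7,170.7),x);B=pw(s,c,(389.3,170.7),x);print(x,A,B,(A+B)/2,np.linalg.norm(A-B))
print(pw(s,c,(279,100+283.5/3),-.014))
F,o=face(Q);print(proj(c,F@[.15,.12,0]+o),proj(c,F@[.15,-.04,0]+o),proj(c,F@[.15,.04,.034]+o))
E
```

```text
t 8.35 p [0.4601 0.1049 0.1365] x [ 0.576  0.036 -0.817] y [0.815 0.049 0.577] f [-0.35  0.62  0.45] op 43.6 j [ -3.5  27.9 135.4 167.3  18.8 -83.6]
0.06 [ 0.06        0.04315663 -0.07887527] [0.06       0.04311798 0.07774612] [ 0.06        0.0431373  -0.00056457] 0.15662139661970506
0.064 [ 0.064       0.04244692 -0.08029237] [0.064      0.04240757 0.07915728] [ 0.064       0.04242724 -0.00056755] 0.15944965528152372
0.068 [ 0.068       0.04173721 -0.08170947] [0.068      0.04169716 0.08056844] [ 0.068       0.04171718 -0.00057052] 0.16227791394334246
[-1.40000000e-02  4.47781310e-02 -6.58891032e-05]
[[167.95686717 170.31656492]] [[390.4989083  170.00989566]] [[279.35552403 179.57372975]]
```

Request:
play_rows(rows=[[[0,-0.0025,-0.0006,0,0,0,0.03],[0.01,-0.0025,-0.0006,0,0,0,0.03],[0.02,-0.0025,-0.0006,0,0,0,0.03],[0.03,-0.0025,-0.0006,0,0,0,0.03],[0.038,-0.0025,-0.0006,0,0,0,0.03],[0.038,-0.0025,-0.0006,0,0,0,0.03]]])

```text
time_s: 9.0
position: [0.4807, 0.1067, 0.1026]
tcp_rot: [[0.575, 0.816, 0.06], [0.036, 0.048, -0.998], [-0.818, 0.576, -0.002]]
force: [0.0, 0.2, -0.9]
opening: 0.503
```

```bash
python3 - <<'E'
from h import *
st();c=snap("wrist","w6");zoom(c,150,100,410,300,"w6z")
E
```

```text
t 9.0 p [0.4807 0.1067 0.1026] x [ 0.575  0.036 -0.818] y [0.816 0.048 0.576] f [ 0.05  0.22 -0.89] op 43.8 j [ -2.9  34.5 133.9 170.7  23.6 -86.6]
```

View pics/w6z.png

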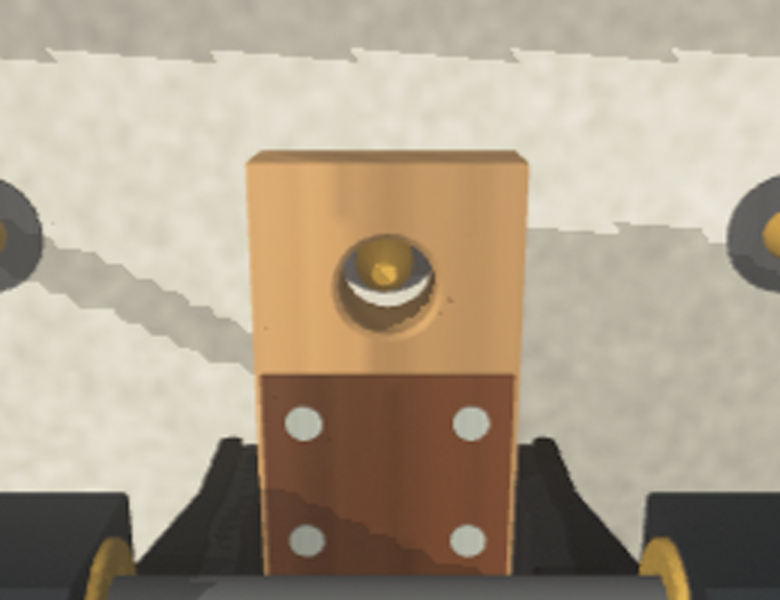

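Request:
play_rows(rows=[[[0.007,0,0,0,0,0,0.03],[0.014,0,0,0,0,0,0.03],[0.019,0,0,0,0,0,0.03],[0.021,0,0,0,0,0,0.03],[0.021,0,0,0,0,0,0.03]]])

```text
time_s: 9.55
position: [0.4921, 0.1075, 0.0865]
tcp_rot: [[0.575, 0.816, 0.06], [0.036, 0.049, -0.998], [-0.817, 0.576, -0.001]]
force: [-0.4, -0.4, -1.0]
opening: 0.501
```

Release (to ~64 mm), dwell, and look.

Request:
play_rows(rows=[[[0,0,0,0,0,0,0.064],[0,0,0,0,0,0,0.064],[0,0,0,0,0,0,0.064],[0,0,0,0,0,0,0.064],[0,0,0,0,0,0,0.064]]])

```text
time_s: 10.05
position: [0.492, 0.1075, 0.0869]
tcp_rot: [[0.576, 0.815, 0.06], [0.036, 0.049, -0.998], [-0.817, 0.577, -0.001]]
force: [0.5, 0.3, -0.1]
opening: 0.729
```

```bash
python3 - <<'E'
from h import *
st();c=snap("wrist","w7");zoom(c,150,100,410,300,"w7z")
E
```

```text
t 10.05 p [0.492  0.1075 0.0869] x [ 0.576  0.036 -0.817] y [0.815 0.049 0.577] f [ 0.47  0.31 -0.13] op 63.5 j [ -2.7  37.3 132.8 171.6  25.4 -87.4]
```

View pics/w7z.png

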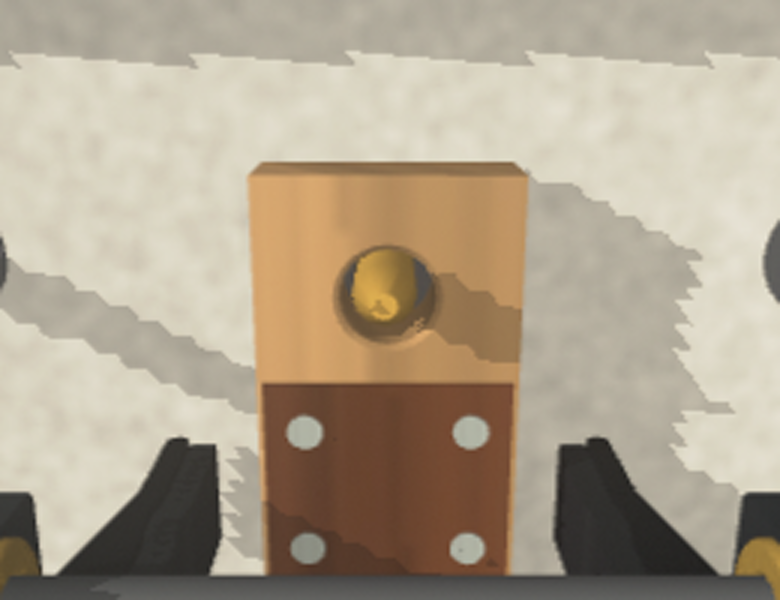

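```bash
python3 - <<'E'
from h import *
s=read_state();row([.618,-.222,.22],Rdown(4));print(s["tcp_rot"].T@np.array([0,0,.03]))
E
```

```text
row [-0.0481, 0.1635, 0.3363] [-0.5, 0.1, -35.2] rows>= 7.5
[-2.45054387e-02  1.73055436e-02 -4.04500786e-05]
```

Request:
play_rows(rows=[[[-0.05,0,0,0,0,0,0.064],[-0.1,0,0,0,0,0,0.064],[-0.15,0,0,0,0,0,0.087],[-0.15,0.03,0.04,0,0,-8,0.087],[-0.14,0.06,0.09,0,0,-16,0.087],[-0.12,0.09,0.14,0,0,-24,0.087],[-0.1,0.115,0.19,0,0,-32,0.087],[-0.08,0.14,0.24,0,0,-35.2,0.087],[-0.065,0.16,0.29,0,0,-35.2,0.087],[-0.048,0.1635,0.336,0,0,-35.2,0.087],[-0.048,0.1635,0.336,0,0,-35.2,0.087],[-0.048,0.1635,0.336,0,0,-35.2,0.087]]])

```text
time_s: 11.3
position: [0.5024, 0.0866, 0.2141]
tcp_rot: [[0.397, 0.905, 0.155], [0.199, 0.08, -0.977], [-0.896, 0.418, -0.148]]
force: [0.9, 0.9, 0.5]
opening: 0.998
```

```bash
python3 - <<'E'
from h import *
st();c=snap("wrist","w8");row([.618,-.222,.13],Rdown(4))
E
```

```text
t 11.3 p [0.5024 0.0866 0.2141] x [ 0.397  0.199 -0.896] y [0.905 0.08  0.418] f [0.9  0.87 0.48] op 86.8 j [-13.   15.8 117.7  34.3  30.2  42.4]
row [0.0635, 0.0362, 0.3259] [3.0, -8.9, -25.1] rows>= 6.7
```

View pics/w8.png

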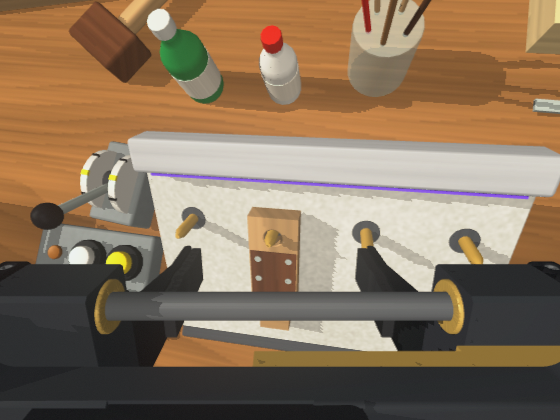

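```bash
python3 - <<'E'
from h import *
row([.56,-.1,.25],Rdown(4));row([.618,-.222,.20],Rdown(4));row([.618,-.222,.13],Rdown(4))
E
```

```text
row [-0.044, 0.0449, 0.1809] [3.0, -8.9, -25.1] rows>= 3.8
row [0.001, 0.066, 0.3161] [3.0, -8.9, -25.1] rows>= 6.5
row [0.0635, 0.0362, 0.3259] [3.0, -8.9, -25.1] rows>= 6.7
```

Request:
play_rows(rows=[[[-0.044,0.045,0.06,1,-3,-8,0.087],[-0.044,0.045,0.12,2,-6,-16,0.087],[-0.044,0.045,0.18,3,-8.9,-25.1,0.087],[-0.03,0.055,0.23,3,-8.9,-25.1,0.087],[-0.01,0.06,0.27,3,-8.9,-25.1,0.087],[0.001,0.066,0.316,3,-8.9,-25.1,0.087],[0.001,0.066,0.316,3,-8.9,-25.1,0.087],[0.03,0.05,0.32,3,-8.9,-25.1,0.087],[0.0635,0.036,0.326,3,-8.9,-25.1,0.087],[0.0635,0.036,0.326,3,-8.9,-25.1,0.087],[0.0635,0.036,0.326,3,-8.9,-25.1,0.087],[0.0635,0.036,0.326,3,-8.9,-25.1,0.087]]])

```text
time_s: 12.55
position: [0.6142, -0.2162, 0.1272]
tcp_rot: [[0.0, 0.997, 0.074], [0.008, 0.074, -0.997], [-1.0, 0.001, -0.008]]
force: [0.3, -0.6, 0.9]
opening: 1.0
```

```bash
python3 - <<'E'
from h import *
st();c=snap("wrist","w9");row([.618,-.222,.13],Rdown(4));zoom(c,180,100,380,300,"w9z")
E
```

```text
t 12.55 p [ 0.6142 -0.2162  0.1272] x [ 0.     0.008 -1.   ] y [0.997 0.074 0.001] f [ 0.29 -0.63  0.91] op 87.0 j [-29.4  38.6  82.7   0.5  58.9  56.1]
row [-0.0024, 0.0031, 0.0059] [0.2, -0.4, -0.1] rows>= 0.1
```

View pics/w9.png

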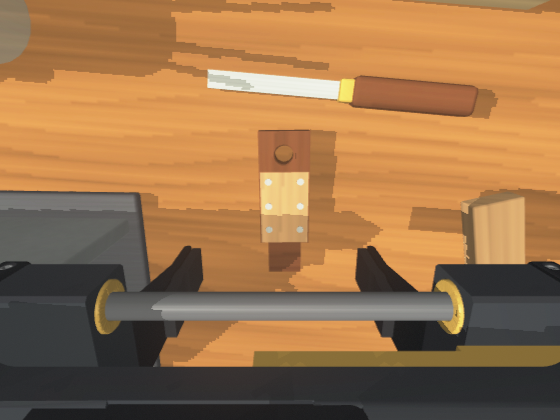

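View pics/w9z.png

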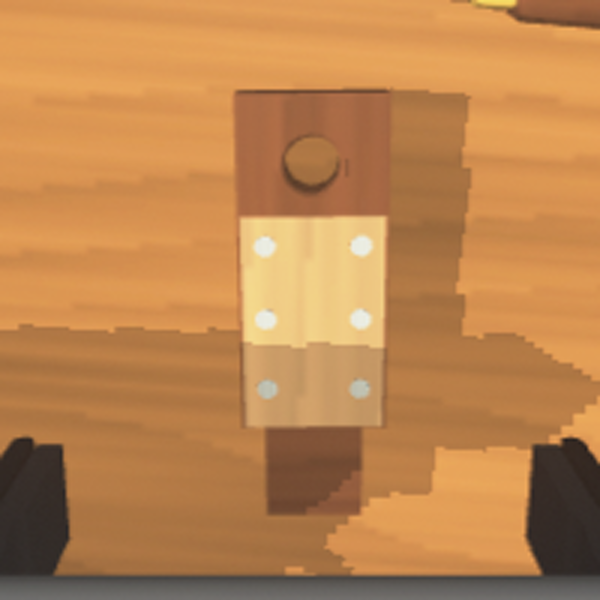

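```bash
python3 - <<'E'
from h import *
s=st();c=snap("wrist");H,y=blank(c,(283.7,154.3),(284.7,271.7))
R=Rdown(y);g=H-R[:,1]*.045
row([*(g[:2]),.004],R)
print(pw(s,c,(283.7,154.3),s["position"][2]-.018))
E
```

```text
t 12.6 p [ 0.6144 -0.2163  0.1277] x [ 0.001  0.007 -1.   ] y [0.997 0.074 0.001] f [0.43 0.21 0.16] op 87.2 j [-29.4  38.6  82.7   0.4  58.9  56.1]
hole [ 0.6632 -0.2161  0.018 ] yaw 4.9 len(110) 111.0
row [0.1237, 0.0036, 0.0047] [-0.7, -0.4, -0.1] rows>= 2.5
[0.10966566 0.04856478 0.00409686]
```

Request:
play_rows(rows=[[[0.045,0.0036,0.0047,-0.7,-0.4,0,0.087],[0.09,0.0036,0.0047,-0.7,-0.4,0,0.087],[0.124,0.0036,0.0047,-0.7,-0.4,0,0.087],[0.124,0.0036,0.0047,-0.7,-0.4,0,0.087],[0.124,0.0036,0.0047,-0.7,-0.4,0,0.03],[0.124,0.0036,0.0047,-0.7,-0.4,0,0.03],[0.124,0.0036,0.0047,-0.7,-0.4,0,0.03],[0.124,0.0036,0.0047,-0.7,-0.4,0,0.03],[0.124,0.0036,0.0047,-0.7,-0.4,0,0.03],[0.124,0.0036,0.0047,-0.7,-0.4,0,0.03],[0.124,0.0036,0.0047,-0.7,-0.4,0,0.03],[0.124,0.0036,0.0047,-0.7,-0.4,0,0.03]]])

```text
time_s: 13.85
position: [0.6166, -0.2196, 0.0012]
tcp_rot: [[-0.003, 0.996, 0.085], [0.002, 0.085, -0.996], [-1.0, -0.002, -0.002]]
force: [-0.0, -0.6, 1.4]
opening: 0.503
```

Request:
play_rows(rows=[[[0,0,0,0,0,0,0.03],[0,0,0,0,0,0,0.03],[-0.05,0,0,0,0,0,0.03],[-0.1,0,0,0,0,0,0.03],[-0.15,0,0,0,0,0,0.03],[-0.2,0,0,0,0,0,0.03],[-0.23,0,0,0,0,0,0.03],[-0.23,0,0,0,0,0,0.03],[-0.23,0,0,0,0,0,0.03]]])

```text
time_s: 14.75
position: [0.6169, -0.2199, 0.2314]
tcp_rot: [[-0.002, 0.996, 0.085], [0.002, 0.085, -0.996], [-1.0, -0.002, -0.002]]
force: [-0.0, 0.9, -1.8]
opening: 0.5
```

```bash
python3 - <<'E'
from h import *
st();c=snap("wrist","w10");zoom(c,180,100,380,300,"w10z")
E
```

```text
t 14.75 p [ 0.6169 -0.2199  0.2314] x [-0.002  0.002 -1.   ] y [ 0.996  0.085 -0.002] f [-0.04  0.86 -1.81] op 43.5 j [-29.4  32.1  76.8   0.   71.2  55.7]
```

View pics/w10z.png

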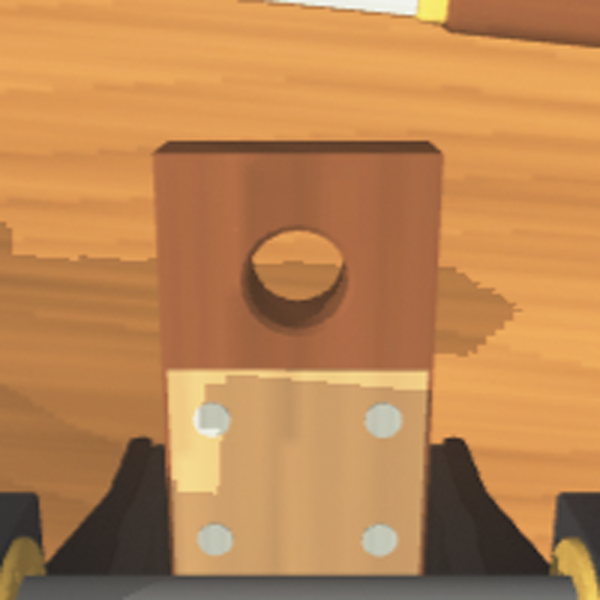

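```bash
python3 - <<'E'
from h import *
s=st();c=snap("wrist")
H=pw(s,c,(278.3,193.8),-.0165);print(H,pw(s,c,(231.3,150.7),-.0165),pw(s,c,(327,150.7),-.0165))
p,R=tool_for(Q,(.15,-.04,.12),[.0015,H[1],H[2]]);print(p);row(p,R)
E
```

```text
t 14.8 p [ 0.6161 -0.2194  0.2298] x [-0.005  0.003 -1.   ] y [ 0.996  0.085 -0.005] f [-0.19  1.31 -2.19] op 44.0 j [-29.4  32.2  76.9   0.   71.2  55.7]
[-0.0165      0.04591208 -0.00042136] [-0.0165      0.06607679 -0.02171497] [-0.0165      0.06603305  0.02170388]
[0.43011344 0.02220506 0.18122935]
row [0.0499, -0.1641, -0.2562] [1.3, -0.7, 35.4] rows>= 6.2
```

Request:
play_rows(rows=[[[-0.02,-0.03,-0.04,0.3,-0.1,7,0.03],[-0.02,-0.06,-0.08,0.6,-0.3,14,0.03],[-0.02,-0.09,-0.12,0.8,-0.4,21,0.03],[0.0,-0.12,-0.16,1,-0.6,28,0.03],[0.02,-0.15,-0.2,1.3,-0.7,35.4,0.03],[0.05,-0.164,-0.24,1.3,-0.7,35.4,0.03],[0.05,-0.164,-0.256,1.3,-0.7,35.4,0.03],[0.05,-0.164,-0.256,1.3,-0.7,35.4,0.03],[0.05,-0.164,-0.256,1.3,-0.7,35.4,0.03],[0.05,-0.164,-0.256,1.3,-0.7,35.4,0.03],[0.05,-0.164,-0.256,1.3,-0.7,35.4,0.03],[0.05,-0.164,-0.256,1.3,-0.7,35.4,0.03]]])

```text
time_s: 16.05
position: [0.4273, 0.0233, 0.1792]
tcp_rot: [[0.568, 0.821, 0.06], [0.036, 0.049, -0.998], [-0.822, 0.569, -0.002]]
force: [-0.4, 0.4, -0.9]
opening: 0.505
```

```bash
python3 - <<'E'
from h import *
st()
p,R=tool_for(Q,(.15,-.04,.06),[.0015,.0459,-.0004]);print(p);row(p,R)
E
```

```text
t 16.05 p [0.4273 0.0233 0.1792] x [ 0.568  0.036 -0.822] y [0.821 0.049 0.569] f [-0.39  0.38 -0.91] op 43.9 j [-23.1  17.5 139.  118.3  16.9 -51.7]
[0.46447238 0.02432841 0.13208716]
row [0.0599, 0.0037, 0.0013] [-0.1, -0.0, 0.3] rows>= 1.2
```

Request:
play_rows(rows=[[[0.02,0.004,0.001,0,0,0.3,0.03],[0.04,0.004,0.001,0,0,0.3,0.03],[0.06,0.004,0.001,0,0,0.3,0.03],[0.06,0.004,0.001,0,0,0.3,0.03],[0.06,0.004,0.001,0,0,0.3,0.03],[0.06,0.004,0.001,0,0,0.3,0.03],[0.06,0.004,0.001,0,0,0.3,0.03]]])

```text
time_s: 16.75
position: [0.4694, 0.0223, 0.1362]
tcp_rot: [[0.581, 0.811, 0.06], [0.033, 0.051, -0.998], [-0.813, 0.582, 0.003]]
force: [0.2, 1.4, -0.3]
opening: 0.503
```

```bash
python3 - <<'E'
from h import *
st();c=snap("wrist","w11");zoom(c,150,100,410,300,"w11z")
p,R=tool_for(Q,(.15,-.04,.06),[.0015,.0459,-.0004]);print(p);row(p,R)
E
```

```text
t 16.75 p [0.4694 0.0223 0.1362] x [ 0.581  0.033 -0.813] y [0.811 0.051 0.582] f [ 0.15  1.45 -0.27] op 43.7 j [-19.9  28.2 136.6 143.   22.4 -74.6]
[0.46447238 0.02432841 0.13208716]
row [0.0005, -0.0064, -0.0023] [0.1, 0.2, -0.6] rows>= 0.1
```

View pics/w11z.png

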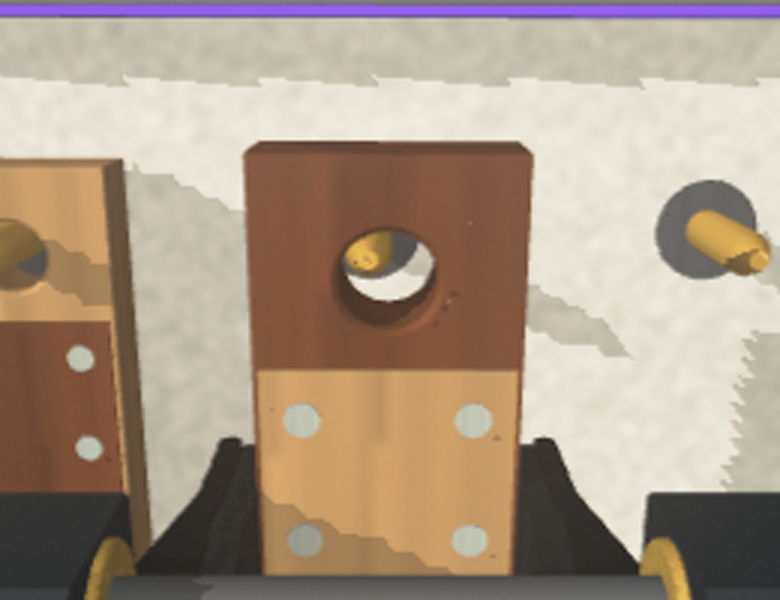

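Request:
play_rows(rows=[[[0,-0.006,-0.002,0.1,0.2,-0.6,0.03],[0,-0.006,-0.002,0.1,0.2,-0.6,0.03],[0,-0.006,-0.002,0.1,0.2,-0.6,0.03],[0,-0.006,-0.002,0.1,0.2,-0.6,0.03]]])

```text
time_s: 17.2
position: [0.4648, 0.024, 0.132]
tcp_rot: [[0.572, 0.818, 0.061], [0.036, 0.049, -0.998], [-0.819, 0.573, -0.001]]
force: [0.3, -0.1, -0.6]
opening: 0.507
```

```bash
python3 - <<'E'
from h import *
s=st();c=snap("wrist","w12");zoom(c,150,100,410,300,"w12z")
p,R=tool_for(Q,(.15,-.04,.06),[.0015,.0459,-.0004]);print(p);row(p,R)
F,o=face(Q);print([proj(c,F@[.15,y,z]+o).round(1).tolist() for y in (-.12,-.04) for z in(0,.034)])
E
```

```text
t 17.2 p [0.4648 0.024  0.132 ] x [ 0.572  0.036 -0.819] y [0.818 0.049 0.573] f [ 0.25 -0.09 -0.63] op 44.1 j [-19.9  28.7 137.  143.4  22.5 -75. ]
[0.46447238 0.02432841 0.13208716]
row [-0.0003, -0.0002, -0.0003] [-0.0, -0.1, 0.0] rows>= 0.0
[[[391.3, 166.6]], [[410.5, 175.9]], [[277.9, 166.7]], [[277.8, 176.0]]]
```

View pics/w12z.png

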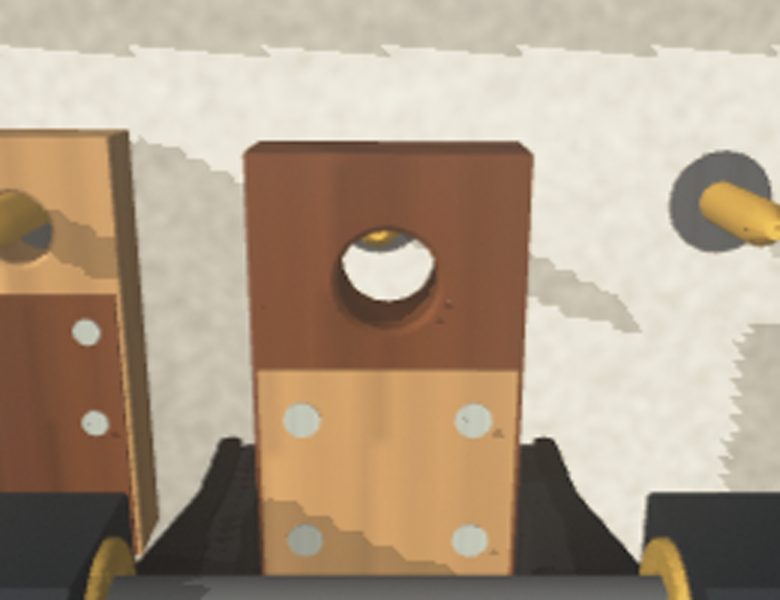

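Request:
play_rows(rows=[[[0,-0.001,-0.0008,0,0,0,0.03],[0.01,-0.001,-0.0008,0,0,0,0.03],[0.02,-0.001,-0.0008,0,0,0,0.03],[0.03,-0.001,-0.0008,0,0,0,0.03],[0.038,-0.001,-0.0008,0,0,0,0.03],[0.038,-0.001,-0.0008,0,0,0,0.03],[0.038,-0.001,-0.0008,0,0,0,0.03]]])

```text
time_s: 17.95
position: [0.4853, 0.0263, 0.1]
tcp_rot: [[0.571, 0.818, 0.061], [0.036, 0.049, -0.998], [-0.82, 0.572, -0.002]]
force: [0.5, 0.8, -0.9]
opening: 0.505
```

```bash
python3 - <<'E'
from h import *
s=st();c=snap("wrist","w13");zoom(c,150,100,410,300,"w13z")
p,R=tool_for(Q,(.15,-.04,.001),[.0015,.0459,-.0004]);print(p);row(p,R)
E
```

```text
t 17.95 p [0.4853 0.0263 0.1   ] x [ 0.571  0.036 -0.82 ] y [0.818 0.049 0.572] f [ 0.52  0.83 -0.94] op 43.9 j [-18.1  35.  135.3 151.3  26.2 -81.7]
[0.49825024 0.02639481 0.08375719]
row [0.021, 0.0012, 0.0007] [-0.0, -0.1, 0.1] rows>= 0.4
```

View pics/w13z.png

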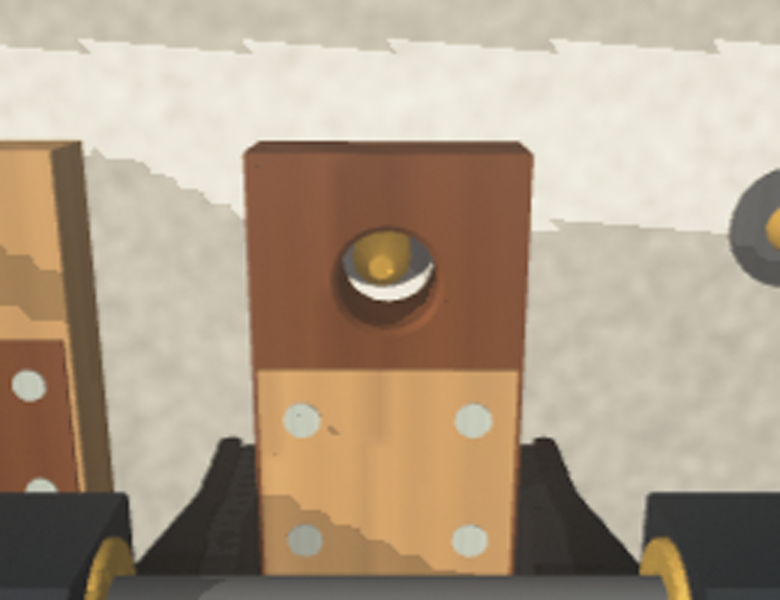

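Peg tip is in the hole, centred. Continue and release.

Request:
play_rows(rows=[[[0.007,0,0,0,0,0,0.03],[0.014,0,0,0,0,0,0.03],[0.019,0,0,0,0,0,0.03],[0.021,0,0,0,0,0,0.03],[0.021,0,0,0,0,0,0.03]]])

```text
time_s: 18.5
position: [0.4976, 0.0269, 0.0827]
tcp_rot: [[0.572, 0.818, 0.061], [0.036, 0.049, -0.998], [-0.82, 0.573, -0.002]]
force: [-0.4, -0.5, -1.2]
opening: 0.504
```

Request:
play_rows(rows=[[[0,0,0,0,0,0,0.06],[0,0,0,0,0,0,0.06],[0,0,0,0,0,0,0.06],[0,0,0,0,0,0,0.06],[0,0,0,0,0,0,0.06]]])

```text
time_s: 19.0
position: [0.4977, 0.0269, 0.0831]
tcp_rot: [[0.572, 0.818, 0.061], [0.036, 0.049, -0.998], [-0.819, 0.573, -0.001]]
force: [-0.3, 0.3, 1.2]
opening: 0.684
```

```bash
python3 - <<'E'
from h import *
s=st();c=snap("wrist","w14");zoom(c,150,100,410,300,"w14z")
for w in ((.45,-.06,.24),(.45,-.41,.2),(.45,-.41,.13)):row(w,Rdown(8.3))
snap("top","t2")
E
```

```text
t 19.0 p [0.4977 0.0269 0.0831] x [ 0.572  0.036 -0.819] y [0.818 0.049 0.573] f [-0.25  0.34  1.16] op 59.5 j [-17.3  38.1 134.  154.   27.7 -83.8]
row [-0.159, 0.0467, 0.0836] [-4.7, 1.4, -35.0] rows>= 4.1
row [-0.1388, 0.0066, 0.433] [-4.7, 1.4, -35.0] rows>= 9.1
row [-0.0814, -0.0336, 0.4331] [-4.7, 1.4, -35.0] rows>= 8.8
```

View pics/w14z.png

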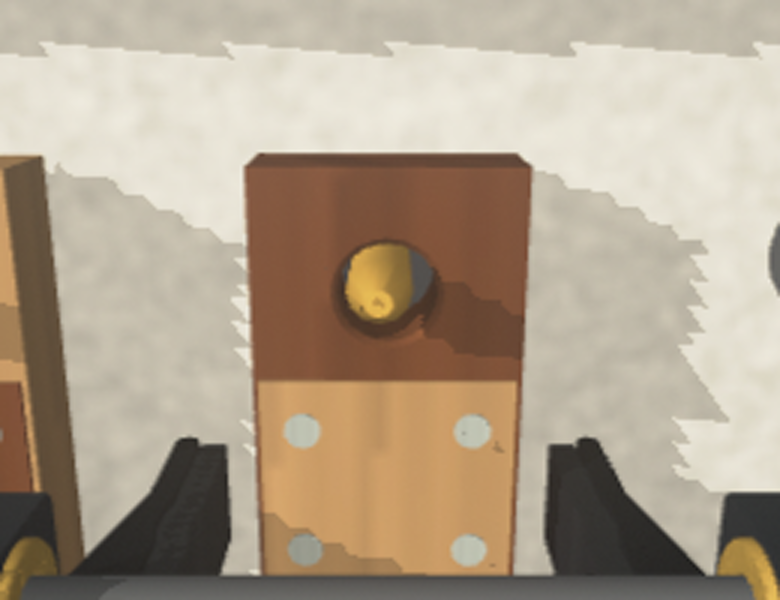

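View pics/t2.png

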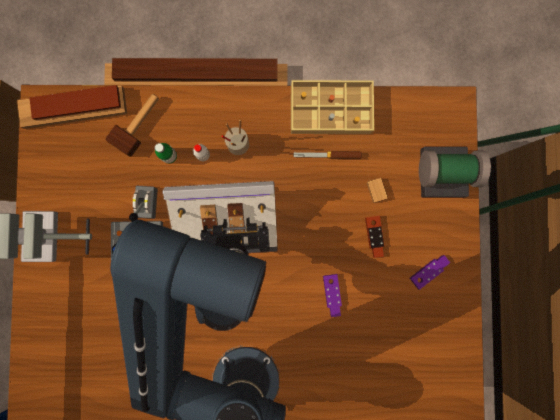

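Request:
play_rows(rows=[[[-0.04,0,0,0,0,0,0.06],[-0.08,0.01,0,0,0,0,0.06],[-0.12,0.04,0.02,-1,0.3,-8,0.06],[-0.15,0.05,0.05,-2,0.6,-16,0.087],[-0.159,0.047,0.085,-3,0.9,-24,0.087],[-0.16,0.04,0.13,-4,1.2,-32,0.087],[-0.155,0.035,0.18,-4.7,1.4,-35,0.087],[-0.15,0.03,0.23,-4.7,1.4,-35,0.087],[-0.15,0.02,0.28,-4.7,1.4,-35,0.087],[-0.145,0.01,0.33,-4.7,1.4,-35,0.087],[-0.14,0.007,0.38,-4.7,1.4,-35,0.087],[-0.139,0.007,0.433,-4.7,1.4,-35,0.087]]])

```text
time_s: 20.3
position: [0.4706, -0.0979, 0.1928]
tcp_rot: [[0.125, 0.981, 0.151], [0.062, 0.144, -0.988], [-0.99, 0.133, -0.043]]
force: [0.6, 1.2, -0.9]
opening: 0.999
```

```bash
python3 - <<'E'
from h import *
s=st()
for w in ((.45,-.41,.2),(.45,-.41,.13)):row(w,Rdown(8.3))
E
```

```text
t 20.3 p [ 0.4706 -0.0979  0.1928] x [ 0.125  0.062 -0.99 ] y [0.981 0.144 0.133] f [ 0.56  1.24 -0.9 ] op 86.9 j [-29.5  19.7 108.7   9.   47.5  46.1]
row [-0.0291, -0.0643, 0.3048] [0.2, -2.5, -7.6] rows>= 6.3
row [0.0402, -0.0736, 0.3078] [0.2, -2.5, -7.6] rows>= 6.4
```

Request:
play_rows(rows=[[[-0.03,-0.02,0.05,0,-1,-3,0.087],[-0.03,-0.03,0.1,0.2,-2.5,-7.6,0.087],[-0.03,-0.04,0.15,0.2,-2.5,-7.6,0.087],[-0.02,-0.05,0.2,0.2,-2.5,-7.6,0.087],[0,-0.06,0.25,0.2,-2.5,-7.6,0.087],[0.02,-0.07,0.29,0.2,-2.5,-7.6,0.087],[0.04,-0.074,0.308,0.2,-2.5,-7.6,0.087],[0.04,-0.074,0.308,0.2,-2.5,-7.6,0.087],[0.04,-0.074,0.308,0.2,-2.5,-7.6,0.087],[0.04,-0.074,0.308,0.2,-2.5,-7.6,0.087]]])

```text
time_s: 21.3
position: [0.4531, -0.4085, 0.1299]
tcp_rot: [[0.009, 0.989, 0.147], [0.002, 0.146, -0.989], [-1.0, 0.009, -0.001]]
force: [0.3, 0.4, -0.2]
opening: 1.001
```

```bash
python3 - <<'E'
from h import *
s=st();c=snap("wrist","w15");zoom(c,180,100,380,300,"w15z")
E
```

```text
t 21.3 p [ 0.4531 -0.4085  0.1299] x [ 0.009  0.002 -1.   ] y [0.989 0.146 0.009] f [ 0.26  0.37 -0.23] op 87.1 j [-52.8  35.5  89.3   0.6  55.   28.5]
```

View pics/w15z.png

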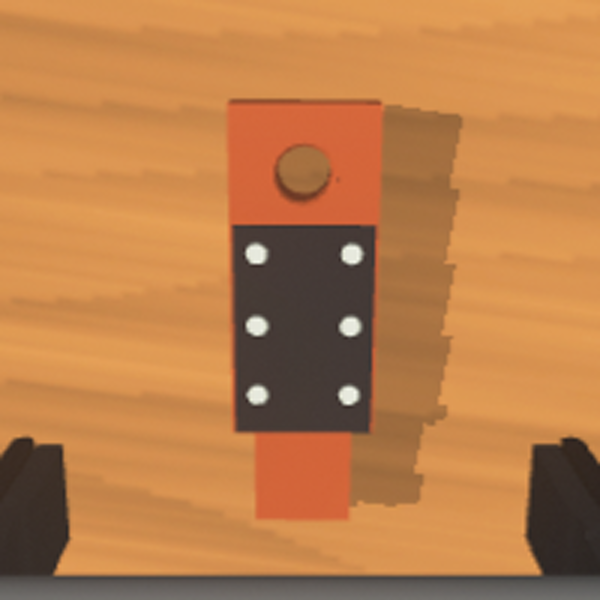

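```bash
python3 - <<'E'
from h import *
s=st();c=snap("wrist");H,y=blank(c,(180+302.5/3,100+172/3),(180+302/3,100+519/3))
R=Rdown(y);g=H-R[:,1]*.045
row([*(g[:2]),.004],R)
E
```

```text
t 21.35 p [ 0.4534 -0.4085  0.1304] x [ 0.009  0.001 -1.   ] y [0.989 0.147 0.009] f [-0.27 -0.55 -0.12] op 86.9 j [-52.7  35.5  89.2   0.6  55.   28.5]
hole [ 0.4998 -0.4035  0.018 ] yaw 8.4 len(110) 110.7
row [0.1267, 0.0002, 0.0016] [0.0, 0.0, -0.5] rows>= 2.5
```

Request:
play_rows(rows=[[[0.045,0,0.0016,0,0,-0.5,0.087],[0.09,0,0.0016,0,0,-0.5,0.087],[0.125,0,0.0016,0,0,-0.5,0.087],[0.125,0,0.0016,0,0,-0.5,0.087],[0.125,0,0.0016,0,0,-0.5,0.03],[0.125,0,0.0016,0,0,-0.5,0.03],[0.125,0,0.0016,0,0,-0.5,0.03],[0.125,0,0.0016,0,0,-0.5,0.03],[0.125,0,0.0016,0,0,-0.5,0.03],[0.125,0,0.0016,0,0,-0.5,0.03],[0.125,0,0.0016,0,0,-0.5,0.03],[0.125,0,0.0016,0,0,-0.5,0.03]]])

```text
time_s: 22.6
position: [0.4544, -0.4113, 0.0047]
tcp_rot: [[0.0, 0.989, 0.146], [0.0, 0.146, -0.989], [-1.0, 0.0, -0.0]]
force: [-0.8, 0.8, 2.3]
opening: 0.499
```

Request:
play_rows(rows=[[[0,0,0,0,0,0,0.03],[0,0,0,0,0,0,0.03],[-0.05,0,0,0,0,0,0.03],[-0.1,0,0,0,0,0,0.03],[-0.15,0,0,0,0,0,0.03],[-0.2,0,0,0,0,0,0.03],[-0.23,0,0,0,0,0,0.03],[-0.23,0,0,0,0,0,0.03],[-0.23,0,0,0,0,0,0.03]]])

```text
time_s: 23.5
position: [0.4543, -0.4111, 0.2345]
tcp_rot: [[0.0, 0.989, 0.146], [-0.0, 0.146, -0.989], [-1.0, 0.0, 0.0]]
force: [0.0, 0.0, -0.6]
opening: 0.502
```

```bash
python3 - <<'E'
from h import *
st();c=snap("wrist","w16");zoom(c,180,100,380,300,"w16z")
E
```

```text
t 23.5 p [ 0.4543 -0.4111  0.2345] x [ 0. -0. -1.] y [0.989 0.146 0.   ] f [ 0.01  0.01 -0.65] op 43.7 j [-52.6  28.5  83.2   0.   68.3  29. ]
```

View pics/w16z.png

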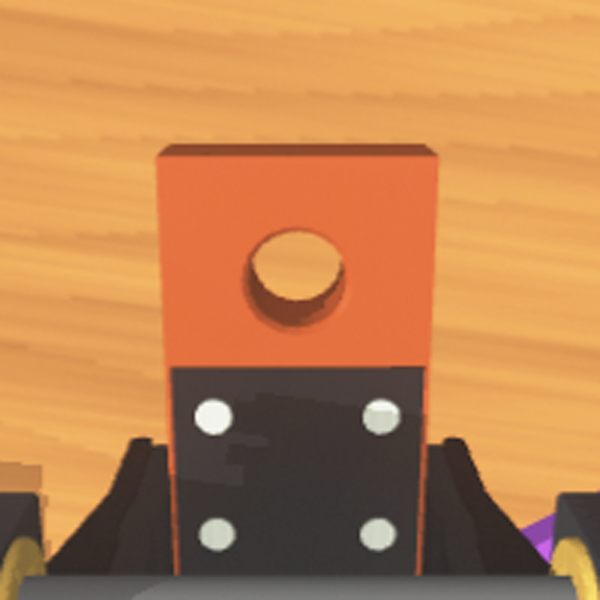

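```bash
python3 - <<'E'
from h import *
s=st();c=snap("wrist")
H=pw(s,c,(278.3,193.3),-.0133);print(H,pw(s,c,(180+157/3,151.5),-.0133),pw(s,c,(180+438/3,151.5),-.0133))
for z in(.1,.06):
  p,R=tool_for(Q,(.15,-.12,z),[.0047,H[1],H[2]]);print(p);row(p,R)
E
```

```text
t 23.55 p [ 0.4537 -0.4104  0.2331] x [-0.002  0.002 -1.   ] y [ 0.989  0.146 -0.001] f [-0.81 -0.   -1.25] op 43.8 j [-52.6  28.6  83.3   0.   68.3  29. ]
[-0.0133      0.04535548 -0.00039205] [-0.0133      0.06534562 -0.02168811] [-0.0133      0.06530086  0.02176876]
[ 0.44506981 -0.05700016  0.16778685]
row [0.0658, 0.0433, -0.3503] [4.7, -1.7, 35.1] rows>= 7.2
[ 0.46797005 -0.05559921  0.13502077]
row [0.0985, 0.0662, -0.3482] [4.7, -1.7, 35.1] rows>= 7.4
```

Request:
play_rows(rows=[[[0,0.01,-0.05,0.7,-0.3,6,0.03],[0,0.02,-0.1,1.4,-0.6,12,0.03],[0,0.03,-0.15,2.1,-0.9,18,0.03],[0.01,0.035,-0.2,3,-1.2,24,0.03],[0.02,0.04,-0.25,4,-1.5,30,0.03],[0.04,0.043,-0.3,4.7,-1.7,35.1,0.03],[0.066,0.043,-0.35,4.7,-1.7,35.1,0.03],[0.066,0.043,-0.35,4.7,-1.7,35.1,0.03],[0.066,0.043,-0.35,4.7,-1.7,35.1,0.03],[0.066,0.043,-0.35,4.7,-1.7,35.1,0.03],[0.066,0.043,-0.35,4.7,-1.7,35.1,0.03],[0.066,0.043,-0.35,4.7,-1.7,35.1,0.03]]])

```text
time_s: 24.8
position: [0.4457, -0.0585, 0.1676]
tcp_rot: [[0.573, 0.817, 0.061], [0.034, 0.051, -0.998], [-0.819, 0.574, 0.002]]
force: [1.1, -0.0, -0.4]
opening: 0.503
```

```bash
python3 - <<'E'
from h import *
s=st()
for z in(.1,.06):
  p,R=tool_for(Q,(.15,-.12,z),[.0047,.0453,-.0004]);print(p);row(p,R)
E
```

```text
t 24.8 p [ 0.4457 -0.0585  0.1676] x [ 0.573  0.034 -0.819] y [0.817 0.051 0.574] f [ 1.07 -0.   -0.44] op 43.8 j [-37.7  21.  136.3 102.5  22.7 -49.2]
[ 0.44511565 -0.05700532  0.16781867]
row [-0.0005, -0.0003, -0.0016] [0.1, 0.1, -0.0] rows>= 0.0
[ 0.4680159  -0.05560437  0.13505259]
row [0.0395, -0.0003, -0.0016] [0.1, 0.1, -0.0] rows>= 0.8
```

Request:
play_rows(rows=[[[0.01,-0.0015,-0.0022,0.1,0.1,0,0.03],[0.025,-0.0015,-0.0022,0.1,0.1,0,0.03],[0.0395,-0.0015,-0.0022,0.1,0.1,0,0.03],[0.0395,-0.0015,-0.0022,0.1,0.1,0,0.03],[0.0395,-0.0015,-0.0022,0.1,0.1,0,0.03],[0.0395,-0.0015,-0.0022,0.1,0.1,0,0.03]]])

```text
time_s: 25.4
position: [0.4674, -0.0558, 0.1358]
tcp_rot: [[0.575, 0.816, 0.06], [0.033, 0.05, -0.998], [-0.817, 0.576, 0.002]]
force: [0.6, -1.1, -1.3]
opening: 0.501
```

```bash
python3 - <<'E'
from h import *
s=st();c=snap("wrist","w17");zoom(c,150,100,410,300,"w17z")
p,R=tool_for(Q,(.15,-.12,.06),[.0047,.0453,-.0004]);row(p,R)
F,o=face(Q);print([proj(c,F@[.15,y,z]+o).round(1).tolist() for y in (-.12,-.04) for z in(0,.034)])
E
```

```text
t 25.4 p [ 0.4674 -0.0558  0.1358] x [ 0.575  0.033 -0.817] y [0.816 0.05  0.576] f [ 0.59 -1.08 -1.3 ] op 43.6 j [-34.5  28.  135.5 120.   24.1 -64.9]
row [0.0011, 0.0001, -0.0001] [-0.0, 0.1, -0.2] rows>= 0.0
[[[277.8, 166.4]], [[277.8, 175.2]], [[166.4, 166.5]], [[147.9, 175.4]]]
```

View pics/w17z.png

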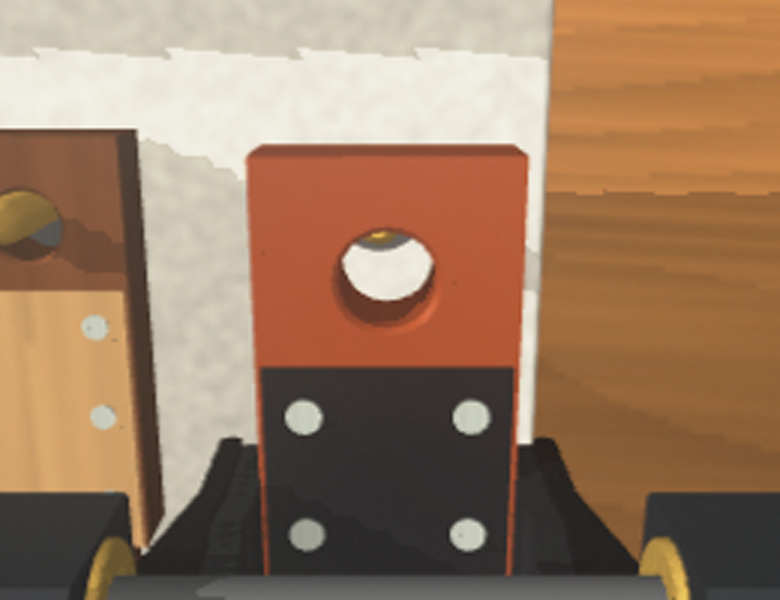

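Request:
play_rows(rows=[[[0,-0.0012,-0.0007,0,0,0,0.03],[0.01,-0.0012,-0.0007,0,0,0,0.03],[0.02,-0.0012,-0.0007,0,0,0,0.03],[0.03,-0.0012,-0.0007,0,0,0,0.03],[0.038,-0.0012,-0.0007,0,0,0,0.03],[0.038,-0.0012,-0.0007,0,0,0,0.03],[0.038,-0.0012,-0.0007,0,0,0,0.03]]])

```text
time_s: 26.15
position: [0.4879, -0.0533, 0.1037]
tcp_rot: [[0.574, 0.816, 0.06], [0.034, 0.05, -0.998], [-0.818, 0.575, 0.001]]
force: [-0.8, -0.5, -0.6]
opening: 0.502
```

```bash
python3 - <<'E'
from h import *
s=st();c=snap("wrist","w18");zoom(c,150,100,410,300,"w18z")
p,R=tool_for(Q,(.15,-.12,.001),[.0047,.0453,-.0004]);row(p,R)
E
```

```text
t 26.15 p [ 0.4879 -0.0533  0.1037] x [ 0.574  0.034 -0.818] y [0.816 0.05  0.575] f [-0.78 -0.54 -0.62] op 43.7 j [-31.9  34.2 134.  131.5  26.3 -74.7]
row [0.022, 0.0016, 0.001] [-0.0, 0.1, -0.1] rows>= 0.4
```

View pics/w18z.png

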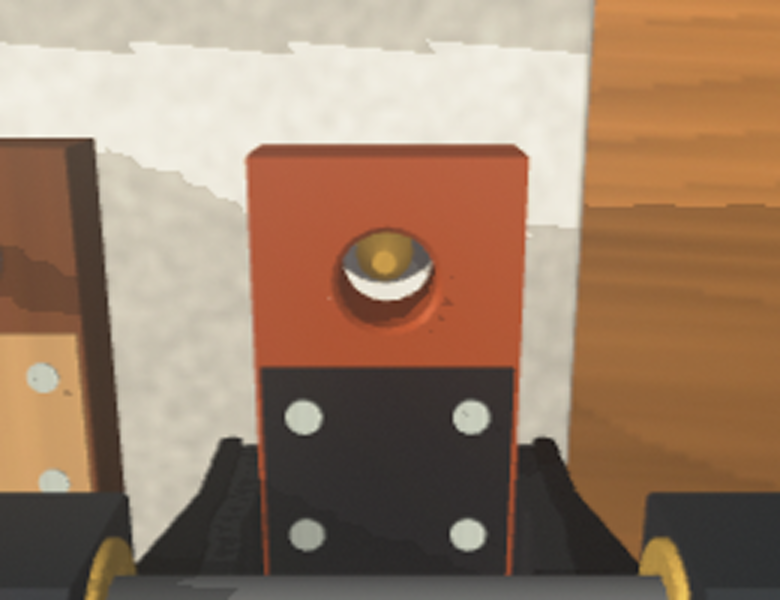

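Request:
play_rows(rows=[[[0.007,0,0,0,0,0,0.03],[0.014,0,0,0,0,0,0.03],[0.019,0,0,0,0,0,0.03],[0.022,0,0,0,0,0,0.03],[0.022,0,0,0,0,0,0.03]]])

```text
time_s: 26.7
position: [0.5007, -0.0526, 0.0854]
tcp_rot: [[0.575, 0.816, 0.06], [0.034, 0.049, -0.998], [-0.818, 0.576, 0.001]]
force: [-0.5, 0.2, 1.3]
opening: 0.503
```

Request:
play_rows(rows=[[[0,0,0,0,0,0,0.06],[0,0,0,0,0,0,0.06],[0,0,0,0,0,0,0.06],[0,0,0,0,0,0,0.06],[0,0,0,0,0,0,0.06],[-0.04,0,0,0,0,0,0.06],[-0.08,0.01,0,0,0,0,0.06],[-0.12,0.04,0,0,0,0,0.06],[-0.12,0.04,0,0,0,0,0.06]]])

```text
time_s: 27.6
position: [0.4682, -0.0493, 0.1843]
tcp_rot: [[0.58, 0.812, 0.07], [0.054, 0.048, -0.997], [-0.813, 0.582, -0.016]]
force: [0.5, 0.6, -1.0]
opening: 0.692
```

```bash
python3 - <<'E'
from h import *
s=st();c=snap("wrist","w19");c=snap("top");zoom(c,95,140,365,300,"t3z",3)
E
```

```text
t 27.6 p [ 0.4682 -0.0493  0.1843] x [ 0.58   0.054 -0.813] y [0.812 0.048 0.582] f [ 0.46  0.59 -1.02] op 60.2 j [-34.6  18.7 132.6  90.3  21.9 -32.9]
```

View pics/w19.png

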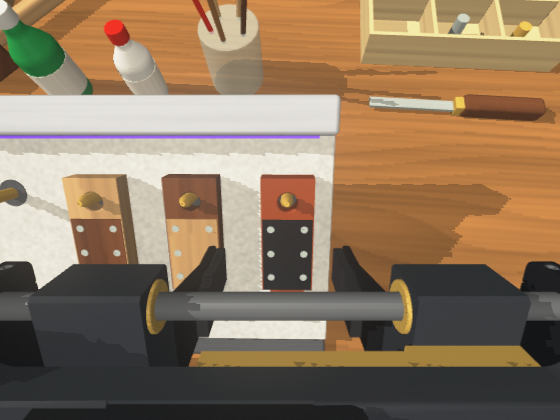

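View pics/t3z.png

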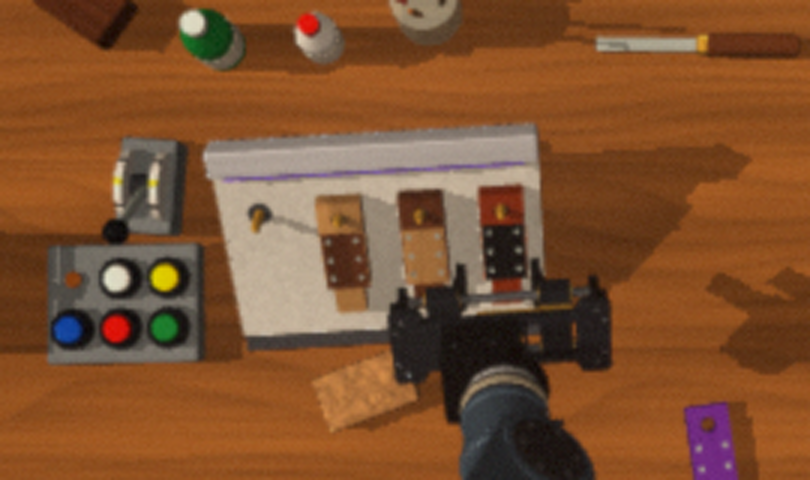

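```bash
python3 - <<'E'
from h import *
s=st()
for w in ((.48,.05,.26),(.47,.32,.24)):row(w,Rdown(-5))
E
```

```text
t 27.7 p [ 0.4694 -0.0498  0.1858] x [ 0.584  0.052 -0.81 ] y [0.809 0.052 0.586] f [ 0.43 -0.13 -0.18] op 60.1 j [-34.5  18.6 132.5  90.6  22.  -33.4]
row [-0.0487, 0.0572, -0.0996] [8.6, -3.5, -35.7] rows>= 4.3
row [-0.0243, 0.0513, -0.3694] [8.6, -3.5, -35.7] rows>= 7.5
```

Request:
play_rows(rows=[[[-0.05,0.057,-0.03,2,-1,-8,0.06],[-0.05,0.057,-0.05,4,-2,-16,0.06],[-0.05,0.057,-0.07,6,-3,-24,0.06],[-0.05,0.057,-0.1,8.6,-3.5,-35.7,0.06],[-0.05,0.057,-0.15,8.6,-3.5,-35.7,0.06],[-0.04,0.055,-0.2,8.6,-3.5,-35.7,0.06],[-0.04,0.055,-0.25,8.6,-3.5,-35.7,0.06],[-0.03,0.052,-0.3,8.6,-3.5,-35.7,0.06],[-0.024,0.051,-0.34,8.6,-3.5,-35.7,0.06],[-0.024,0.051,-0.37,8.6,-3.5,-35.7,0.06],[-0.024,0.051,-0.37,8.6,-3.5,-35.7,0.06],[-0.024,0.051,-0.37,8.6,-3.5,-35.7,0.06]]])

```text
time_s: 28.9
position: [0.4745, 0.2636, 0.2343]
tcp_rot: [[-0.006, 0.996, -0.087], [0.005, -0.087, -0.996], [-1.0, -0.007, -0.004]]
force: [0.7, -0.5, -0.3]
opening: 0.684
```

```bash
python3 - <<'E'
from h import *
s=st();row((.47,.32,.24),Rdown(-5));snap("wrist","w20")
E
```

```text
t 28.9 p [0.4745 0.2636 0.2343] x [-0.006  0.005 -1.   ] y [ 0.996 -0.087 -0.007] f [ 0.7  -0.53 -0.26] op 59.5 j [ 17.   23.1  93.    0.4  64.1 111.8]
row [-0.0054, -0.0094, -0.0559] [0.0, -0.3, 0.4] rows>= 1.1
```

View pics/w20.png

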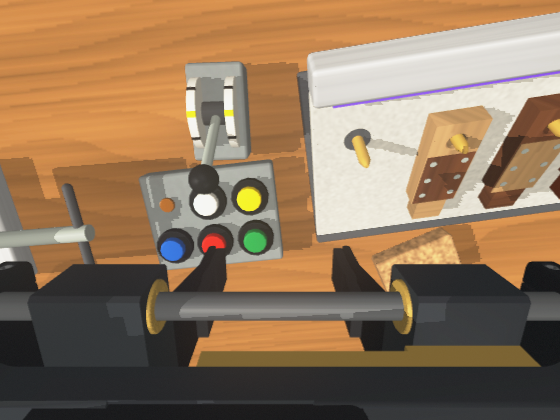

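```bash
python3 - <<'E'
from h import *
s=st();c=snap("wrist")
print("knob",onz(c,(203,178),.1216).round(4))
for p in((191,113.5),(230,111.5)):print("mark",onz(c,p,.081).round(4))
for n,p in dict(w=(205,204),y=(249,198),b=(172,248),r=(213,244),g=(255,239)).items():print(n,onz(c,p,.052).round(4))
zoom(c,130,50,290,270,"w21z",2.7)
E
```

```text
t 28.95 p [0.4732 0.2717 0.2347] x [-0.005  0.013 -1.   ] y [ 0.997 -0.081 -0.006] f [1.9  4.62 0.64] op 59.8 j [ 17.7  23.2  92.8   0.9  64.  111.9]
knob [0.5054 0.3378 0.1216]
mark [0.5606 0.3506 0.081 ]
mark [0.5594 0.3133 0.081 ]
w [0.4626 0.359  0.052 ]
y [0.4656 0.3085 0.052 ]
b [0.4117 0.4065 0.052 ]
r [0.4131 0.3571 0.052 ]
g [0.4156 0.3069 0.052 ]
```

View pics/w21z.png

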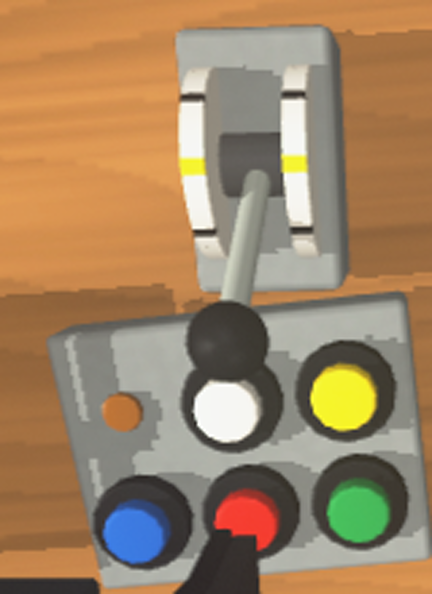

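Request:
play_rows(rows=[[[-0.005,-0.009,-0.05,0,-0.3,0.4,0.06],[-0.005,-0.009,-0.05,0,-0.3,0.4,0.06],[-0.005,-0.009,-0.05,0,-0.3,0.4,0.06],[-0.005,-0.009,-0.05,0,-0.3,0.4,0.06]]])

```text
time_s: 29.4
position: [0.4676, 0.3097, 0.2394]
tcp_rot: [[-0.0, 0.996, -0.088], [-0.003, -0.088, -0.996], [-1.0, 0.0, 0.003]]
force: [0.4, -0.4, -0.4]
opening: 0.689
```

```bash
python3 - <<'E'
from h import *
s=st();c=snap("wrist","w22");s=st();zoom(c,180,50,380,290,"w22z",2.5)
E
```

```text
t 29.4 p [0.4676 0.3097 0.2394] x [-0.    -0.003 -1.   ] y [ 0.996 -0.088  0.   ] f [ 0.43 -0.42 -0.44] op 59.9 j [ 2.220e+01  2.420e+01  9.020e+01 -1.000e-01  6.570e+01  1.173e+02]
t 29.45 p [0.4679 0.3094 0.2397] x [ 0.    -0.003 -1.   ] y [ 0.996 -0.089  0.001] f [ 0.02  0.16 -0.31] op 60.1 j [ 22.1  24.1  90.2  -0.2  65.6 117.3]
```

View pics/w22z.png

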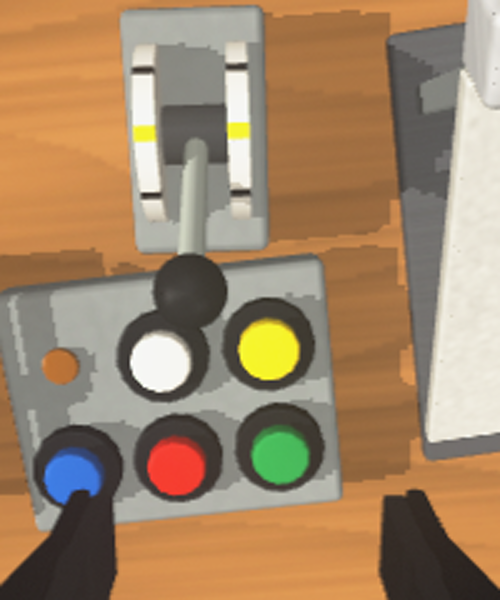

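```bash
python3 - <<'E'
from h import *
s=st();c=snap("wrist")
z=lambda u,v:(180+u/2.5,50+v/2.5)
print("knob",onz(c,z(190,291),.1216).round(4))
a,b=[onz(c,z(*p),.081) for p in((145,133),(238,131))];print("marks",a,b,(a+b)/2, np.degrees(np.arctan2(*(a-b)[[1,0]]))-90)
for n,p in dict(w=(160,362),y=(269,350),b=(73,477),r=(177,467),g=(281,457)).items():print(n,onz(c,z(*p),.052).round(4))
E
```

```text
t 29.45 p [0.4679 0.3094 0.2397] x [ 0.    -0.003 -1.   ] y [ 0.996 -0.089  0.001] f [ 0.02  0.16 -0.31] op 60.1 j [ 22.1  24.1  90.2  -0.2  65.6 117.3]
knob [0.5065 0.3262 0.1216]
marks [0.56210496 0.33995794 0.081     ] [0.55963787 0.30441274 0.081     ] [0.56087142 0.32218534 0.081     ] -3.9703628191425224
w [0.4647 0.3491 0.052 ]
y [0.4658 0.2993 0.052 ]
b [0.4125 0.3971 0.052 ]
r [0.4131 0.3473 0.052 ]
g [0.4136 0.2979 0.052 ]
```

```bash
python3 - <<'E'
from h import *
s=read_state();row((.509,.326,.12),Rdown(-4));row((.509,.326,.2),Rdown(-4))
E
```

```text
row [0.1199, 0.039, -0.0205] [-1.1, 0.1, -0.1] rows>= 2.6
row [0.0399, 0.0391, -0.0203] [-1.1, 0.1, -0.1] rows>= 1.2
```

Request:
play_rows(rows=[[[0.02,0.039,-0.02,-1,0,0,0.06],[0.05,0.039,-0.02,-1,0,0,0.06],[0.085,0.039,-0.02,-1,0,0,0.06],[0.12,0.039,-0.02,-1,0,0,0.06],[0.12,0.039,-0.02,-1,0,0,0.06]]])

```text
time_s: 30.0
position: [0.506, 0.324, 0.1158]
tcp_rot: [[-0.008, 0.997, -0.072], [-0.006, -0.073, -0.997], [-1.0, -0.008, 0.007]]
force: [-1.7, -0.7, -0.9]
opening: 0.683
```

```bash
python3 - <<'E'
from h import *
s=st();c=snap("wrist","w23")
E
```

```text
t 30.0 p [0.506  0.324  0.1158] x [-0.008 -0.006 -1.   ] y [ 0.997 -0.073 -0.008] f [-1.67 -0.7  -0.94] op 59.4 j [ 22.1  36.4  90.5  -0.2  53.7 116.4]
```

View pics/w23.png

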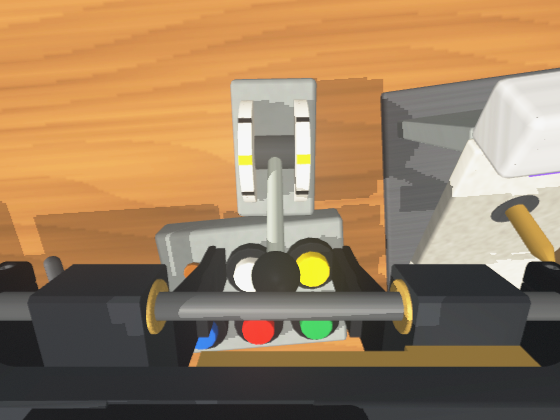

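```bash
python3 - <<'E'
from h import *
c=snap("wrist");s=st()
for z in(.1216,.127,.132):print(onz(c,(276,274),z).round(4))
print(proj(c,s["position"]+[0,0,.01]))
for v in(159.5,):
  print(onz(c,(245,160),.081),onz(c,(303,159.5),.081))
E
```

```text
t 30.1 p [0.5096 0.326  0.1205] x [ 0.002 -0.003 -1.   ] y [ 0.997 -0.072  0.002] f [ 0.4  -0.34  0.79] op 60.0 j [ 22.1  36.1  90.2  -0.2  53.7 116.4]
[0.5044 0.3273 0.1216]
[0.5073 0.3271 0.127 ]
[0.51   0.3269 0.132 ]
[[277.63456796 273.23132887]]
[0.56329617 0.34244445 0.081     ] [0.56092183 0.30617268 0.081     ]
```

Request:
play_rows(rows=[[[0,0,0,0,0,0,0.015],[0,0,0,0,0,0,0.015],[0,0,0,0,0,0,0.015],[0,0,0,0,0,0,0.015],[0,0,0,0,0,0,0.015],[-0.006,0.012,0,0,0,0,0.015],[-0.012,0.025,0,0,0,0,0.015],[-0.014,0.039,0,0,0,0,0.015],[-0.0155,0.053,0,0,0,0,0.015],[-0.0155,0.053,0,0,0,0,0.015],[-0.0155,0.053,0,0,0,0,0.015]]])

```text
time_s: 31.2
position: [0.5633, 0.3227, 0.1366]
tcp_rot: [[0.004, 0.997, -0.071], [-0.003, -0.071, -0.997], [-1.0, 0.005, 0.002]]
force: [0.9, -3.4, 1.5]
opening: 0.28
```

```bash
python3 - <<'E'
from h import *
s=st();c=snap("wrist","w24");zoom(c,160,60,400,300,"w24z",2.5)
d=snap("side");zoom(d,200,290,360,410,"s24z",4)
E
```

```text
t 31.2 p [0.5633 0.3227 0.1366] x [ 0.004 -0.003 -1.   ] y [ 0.997 -0.071  0.005] f [ 0.89 -3.41  1.52] op 24.4 j [ 20.1  37.7  82.9  -0.3  59.3 114.3]
```

View pics/w24z.png

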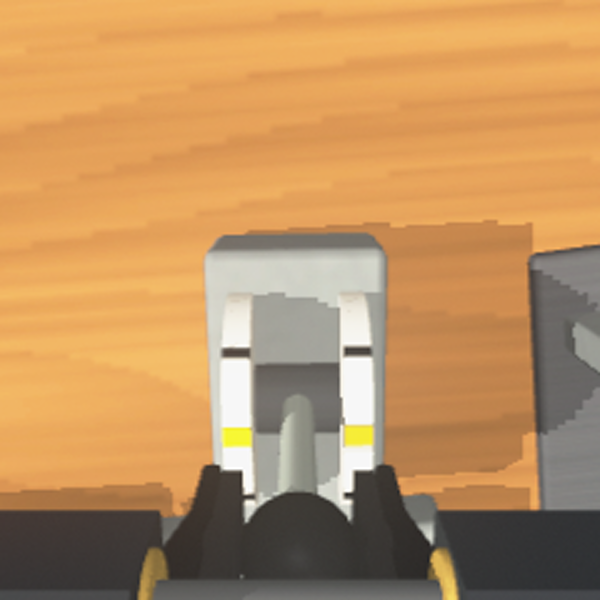

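View pics/s24z.png

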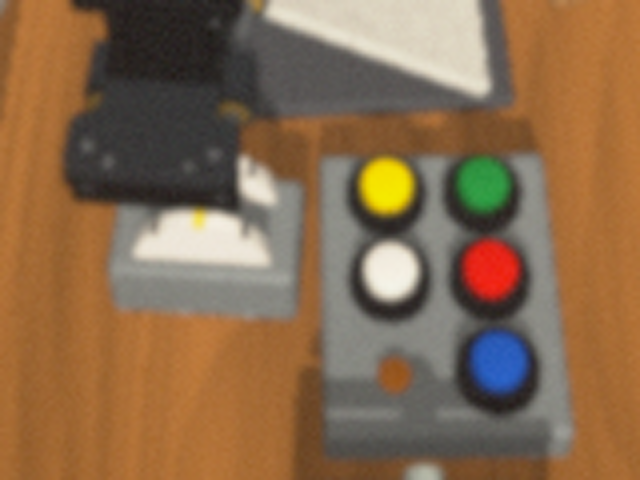

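```bash
python3 - <<'E'
from h import *
s=st();c=snap("wrist")
a=onz(c,(254.8,234.4),.081);b=onz(c,(303.2,234),.081);print(a,b,(a+b)/2)
for z in(.14,.145,.15):print(onz(c,(160+298/2.5,60+545/2.5),z))
E
```

```text
t 31.3 p [0.5625 0.3228 0.1366] x [ 0.004 -0.003 -1.   ] y [ 0.998 -0.07   0.004] f [ 0.56 -3.06  2.16] op 24.5 j [ 20.1  37.7  82.9  -0.3  59.3 114.3]
[0.56092894 0.34071652 0.081     ] [0.55865359 0.30521765 0.081     ] [0.55979126 0.32296708 0.081     ]
[0.55650823 0.32336084 0.14      ]
[0.55927344 0.32319021 0.145     ]
[0.56203865 0.32301959 0.15      ]
```

Request:
play_rows(rows=[[[0,0,0,0,0,0,0.06],[0,0,0,0,0,0,0.06],[0,0,0,0,0,0,0.06],[0,0,0,0,0,0,0.06],[-0.04,0,0,0,0,0,0.06],[-0.08,0,0,0,0,0,0.06],[-0.1,-0.05,0,0,0,0,0.06],[-0.1,-0.09,0,0,0,0,0.06],[-0.1,-0.09,0,0,0,0,0.06],[-0.1,-0.09,0,0,0,0,0.06]]])

```text
time_s: 32.35
position: [0.4713, 0.3304, 0.2363]
tcp_rot: [[0.004, 0.998, -0.069], [-0.002, -0.069, -0.998], [-1.0, 0.004, 0.001]]
force: [1.0, 0.4, -0.3]
opening: 0.684
```

```bash
python3 - <<'E'
from h import *
s=st();c=snap("wrist","w25");zoom(c,160,50,400,290,"w25z",2.5)
d=snap("side");zoom(d,200,290,360,410,"s25z",4)
E
```

```text
t 32.35 p [0.4713 0.3304 0.2363] x [ 0.004 -0.002 -1.   ] y [ 0.998 -0.069  0.004] f [ 1.    0.38 -0.34] op 59.5 j [ 24.   25.4  88.5  -0.2  65.9 118. ]
```

View pics/w25z.png

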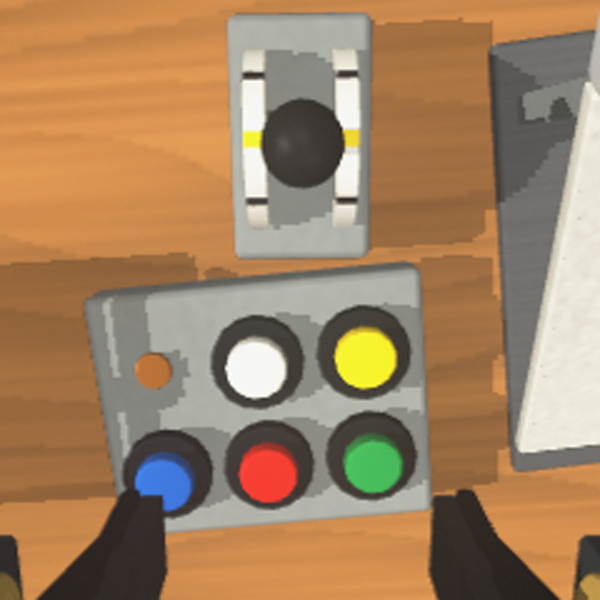

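View pics/s25z.png

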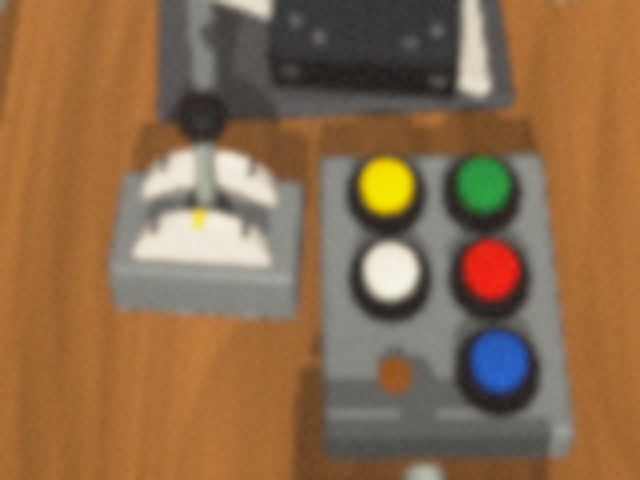

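```bash
python3 - <<'E'
from h import *
s=st();c=snap("wrist");d=snap("side")
a=onz(c,(260.6,105.6),.081);b=onz(c,(300.8,105.4),.081);m=(a+b)/2;print(a,b,m)
print("knob expect px",proj(c,[m[0],m[1],.145]),"knob at z .145:",onz(c,(280.8,107.2),.145))
# side
for px,py,z in((200,219,.081),):
  pass
u=lambda x,y:(200+x/4,290+y/4)
mk=b*0+onz(d,u(200,219),.081);kn=onz(d,u(201,113),.145);print("side near-mark",mk,"knob",kn)
zz=lambda x,y:(160+x/2.5,50+y/2.5)
for n,p in dict(w=(256,368),y=(365,358),b=(163,485),r=(268,473),g=(373,465)).items():print(n,onz(c,zz(*p),.052).round(4),onz(d,u(*dict(w=(391,271),y=(387,186),b=(500,362),r=(491,269),g=(485,183))[n]),.052).round(4))
E
```

```text
t 32.45 p [0.4733 0.3303 0.2361] x [ 0.004 -0.002 -1.   ] y [ 0.997 -0.071  0.005] f [-0.51  0.23 -0.35] op 60.2 j [ 23.9  25.6  88.4  -0.2  65.9 118. ]
[0.56369933 0.34113619 0.081     ] [0.56115128 0.30302156 0.081     ] [0.5624253  0.32207887 0.081     ]
knob expect px [[281.38832395 103.37916947]] knob at z .145: [0.55971188 0.3227148  0.145     ]
side near-mark [0.55964256 0.34073006 0.081     ] knob [0.55688155 0.3196991  0.145     ]
w [0.4667 0.3492 0.052 ] [0.4618 0.3528 0.052 ]
y [0.4678 0.3    0.052 ] [0.463  0.3034 0.052 ]
b [0.4131 0.3979 0.052 ] [0.4086 0.4013 0.052 ]
r [0.4156 0.348  0.052 ] [0.4102 0.3512 0.052 ]
g [0.416  0.2986 0.052 ] [0.4105 0.3012 0.052 ]
```

Request:
play_rows(rows=[[[0,-0.01,-0.02,-8,0,0,0],[0,-0.01,-0.02,-16,0,0,0],[0,-0.01,-0.02,-24,0,0,0],[0,-0.01,-0.02,-32,0,0,0],[0,-0.01,-0.02,-40,0,0,0],[0,-0.01,-0.02,-48,0,0,0],[0,-0.01,-0.02,-56,0,0,0],[0,-0.01,-0.02,-64,0,0,0],[0,-0.01,-0.02,-72,0,0,0],[0,-0.01,-0.02,-80,0,0,0],[0,-0.01,-0.02,-88,0,0,0],[0,-0.01,-0.02,-96,0,0,0]]])

```text
time_s: 33.75
position: [0.4648, 0.3504, 0.2353]
tcp_rot: [[0.003, -0.039, 0.999], [-0.002, 0.999, 0.039], [-1.0, -0.002, 0.003]]
force: [-0.5, -0.7, 0.3]
opening: 0.003
```

```bash
python3 - <<'E'
from h import *
s=st();row((.463,.35,.12),Rdown(165))
E
```

```text
t 33.75 p [0.4648 0.3504 0.2353] x [ 0.003 -0.002 -1.   ] y [-0.039  0.999 -0.002] f [-0.55 -0.75  0.27] op 0.3 j [26.1 26.  87.6 -0.2 66.3 24. ]
row [0.1153, -0.0001, -0.0021] [-72.8, 0.0, 0.2] rows>= 8.5
```

Request:
play_rows(rows=[[[0,0,-0.002,-8,0,0,0],[0,0,-0.002,-16,0,0,0],[0,0,-0.002,-24,0,0,0],[0,0,-0.002,-32,0,0,0],[0,0,-0.002,-40,0,0,0],[0,0,-0.002,-48,0,0,0],[0,0,-0.002,-56,0,0,0],[0,0,-0.002,-64,0,0,0],[0.03,0,-0.002,-72.8,0,0.2,0],[0.07,0,-0.002,-72.8,0,0.2,0],[0.115,0,-0.002,-72.8,0,0.2,0],[0.115,0,-0.002,-72.8,0,0.2,0]]])

```text
time_s: 34.95
position: [0.4585, 0.3478, 0.1146]
tcp_rot: [[-0.012, -0.964, 0.264], [-0.006, 0.264, 0.964], [-1.0, 0.01, -0.009]]
force: [-1.6, -0.0, -0.5]
opening: 0.005
```

```bash
python3 - <<'E'
from h import *
s=st();row((.463,.35,.06),Rdown(165));c=snap("wrist","w26");snap("top","t26")
print(proj(c,[.463,.35,.052]))
E
```

```text
t 34.95 p [0.4585 0.3478 0.1146] x [-0.012 -0.006 -1.   ] y [-0.964  0.264  0.01 ] f [-1.57 -0.04 -0.46] op 0.4 j [ 26.1  35.   94.2  -0.   51.6 -48.6]
row [0.0546, -0.0042, 0.0038] [-0.3, -0.5, -0.6] rows>= 1.1
[[283.3794701  229.68421991]]
```

View pics/w26.png

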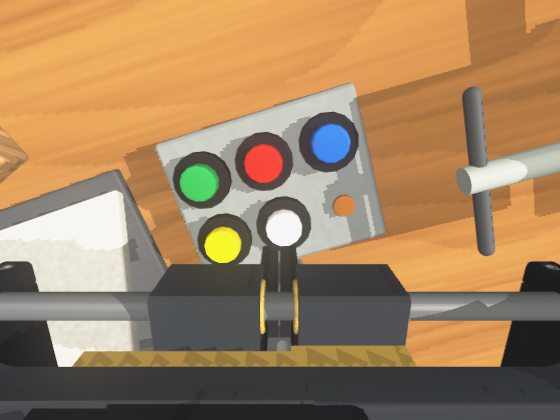

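View pics/t26.png

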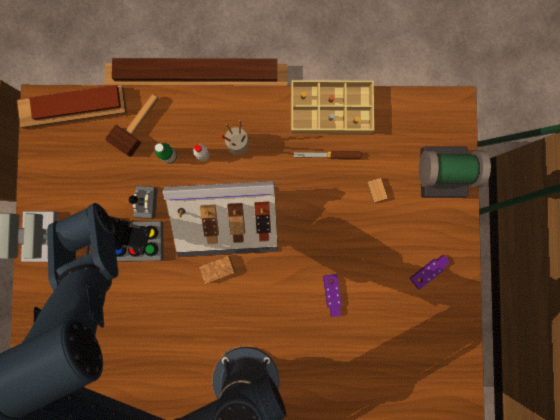

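```bash
python3 - <<'E'
from h import *
c=snap("top");d=snap("side")
def tri(a,b):
    o1,d1=ray(c,a);o2,d2=ray(d,b);A=np.stack([d1,-d2],1);k=np.linalg.lstsq(A,o2-o1,rcond=None)[0];p,q=o1+k[0]*d1,o2+k[1]*d2;print(((p+q)/2).round(3),np.linalg.norm(p-q).round(4))
tri((88,237),(305.5,414))
tri((88,220),(278,414));tri((88,254),(335,414))
w=snap("wrist")
E
```

```text
[0.449 0.479 0.078] 0.0033
[0.5   0.48  0.079] 0.0019
[0.396 0.477 0.077] 0.001
```

Request:
play_rows(rows=[[[0.03,-0.004,0.004,0,-0.5,-0.6,0],[0.05,-0.004,0.004,0,-0.5,-0.6,0],[0.05,-0.004,0.004,0,-0.5,-0.6,0],[0.05,-0.004,0.004,0,-0.5,-0.6,0]]])

```text
time_s: 35.6
position: [0.4679, 0.3536, 0.0726]
tcp_rot: [[0.016, -0.965, 0.263], [0.007, 0.263, 0.965], [-1.0, -0.013, 0.011]]
force: [0.3, 0.0, 0.2]
opening: 0.01
```

```bash
python3 - <<'E'
from h import *
s=st();row((.463,.35,.045),Rdown(165));c=snap("wrist","w27");snap("side","s27");st()
E
```

```text
t 35.6 p [0.4679 0.3536 0.0726] x [ 0.016  0.007 -1.   ] y [-0.965  0.263 -0.013] f [0.3  0.05 0.22] op 0.9 j [ 26.2  38.8  95.3  -0.   44.9 -48.6]
row [0.0275, 0.0042, -0.0051] [-0.2, 0.6, 0.8] rows>= 0.6
t 35.7 p [0.4683 0.3538 0.0729] x [ 0.017  0.008 -1.   ] y [-0.965  0.263 -0.014] f [ 0.73 -0.21  0.15] op 0.4 j [ 26.2  38.8  95.2  -0.   44.9 -48.6]
```

View pics/w27.png

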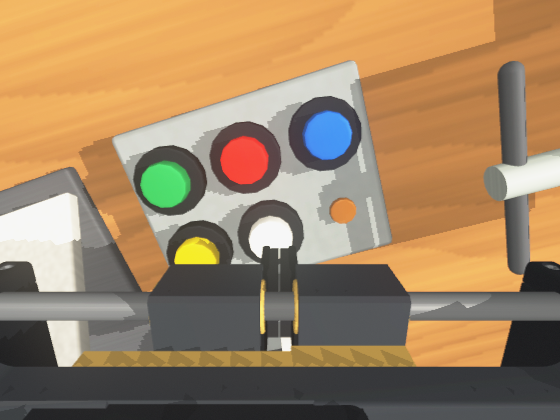

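Request:
play_rows(rows=[[[0,0.0045,-0.005,0,0.6,0.8,0],[0.015,0.0045,-0.005,0,0.6,0.8,0],[0.022,0.0045,-0.005,0,0.6,0.8,0],[0.027,0.0045,-0.005,0,0.6,0.8,0],[0.027,0.0045,-0.005,0,0.6,0.8,0],[0.027,0.0045,-0.005,0,0.6,0.8,0]]])

```text
time_s: 36.3
position: [0.4617, 0.3495, 0.0463]
tcp_rot: [[-0.002, -0.965, 0.263], [-0.0, 0.263, 0.965], [-1.0, 0.002, -0.001]]
force: [-2.3, -2.1, 14.5]
opening: 0.004
```

```bash
python3 - <<'E'
from h import *
s=st();c=snap("wrist","w28");zoom(c,100,100,420,340,"w28z",2.5);st()
E
```

```text
t 36.3 p [0.4617 0.3495 0.0463] x [-0.002 -0.    -1.   ] y [-0.965  0.263  0.002] f [-2.32 -2.12 14.49] op 0.4 j [ 26.1  41.2  96.1   0.1  42.9 -48.8]
t 36.35 p [0.4617 0.3495 0.0463] x [-0.002 -0.    -1.   ] y [-0.965  0.263  0.002] f [-3.66 -1.69 14.2 ] op -0.0 j [ 26.1  41.2  96.1   0.1  42.9 -48.8]
```

View pics/w28z.png

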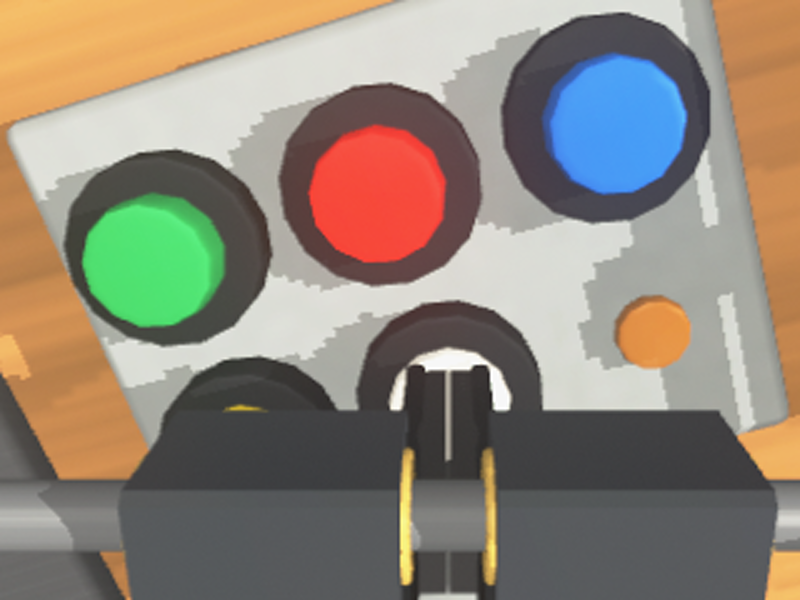

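```bash
python3 - <<'E'
from h import *
s=st();c=snap("wrist")
for n,p in dict(b=(346.8,149.6),g=(161.2,204.4),r=(251.2,177.6)).items():print(n,onz(c,p,.052).round(4))
row((.410,.3975,.076),Rdown(165))
E
```

```text
t 36.35 p [0.4617 0.3495 0.0463] x [-0.002 -0.    -1.   ] y [-0.965  0.263  0.002] f [-3.66 -1.69 14.2 ] op -0.0 j [ 26.1  41.2  96.1   0.1  42.9 -48.8]
b [0.4095 0.3986 0.052 ]
g [0.4117 0.3011 0.052 ]
r [0.4105 0.3497 0.052 ]
row [-0.0296, 0.0625, 0.0327] [-0.2, -0.1, -0.1] rows>= 1.5
```

Request:
play_rows(rows=[[[-0.015,0,0,0,0,0,0],[-0.03,0,0,0,0,0,0],[-0.03,0.02,0.011,0,0,0,0],[-0.03,0.042,0.022,0,0,0,0],[-0.03,0.063,0.033,0,0,0,0],[-0.03,0.063,0.033,0,0,0,0],[-0.03,0.063,0.033,0,0,0,0],[-0.03,0.063,0.033,0,0,0,0]]])

```text
time_s: 37.2
position: [0.4104, 0.3977, 0.074]
tcp_rot: [[-0.002, -0.965, 0.263], [-0.0, 0.263, 0.965], [-1.0, 0.002, -0.001]]
force: [0.2, 0.3, -0.4]
opening: 0.009
```

```bash
python3 - <<'E'
from h import *
s=st();row((.410,.398,.046),Rdown(165));c=snap("wrist","w29")
E
```

```text
t 37.2 p [0.4104 0.3977 0.074 ] x [-0.002 -0.    -1.   ] y [-0.965  0.263  0.002] f [ 0.23  0.26 -0.43] op 0.8 j [ 32.9  38.2  96.6   0.1  45.3 -41.9]
row [0.028, 0.0004, 0.0002] [-0.3, -0.0, -0.1] rows>= 0.6
```

View pics/w29.png

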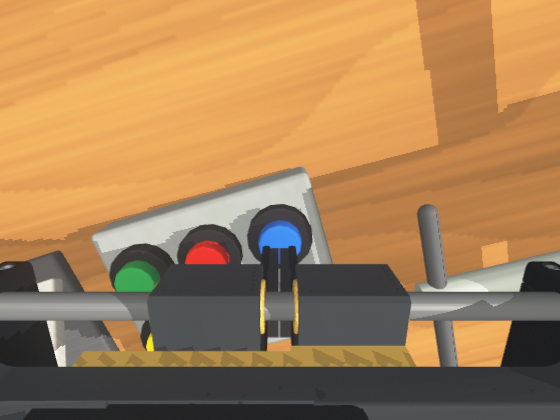

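Request:
play_rows(rows=[[[0.012,0,0,0,0,0,0],[0.022,0,0,0,0,0,0],[0.0295,0,0,0,0,0,0],[0.0295,0,0,0,0,0,0],[0.0295,0,0,0,0,0,0]]])

```text
time_s: 37.75
position: [0.4102, 0.3975, 0.0462]
tcp_rot: [[-0.002, -0.965, 0.263], [-0.001, 0.263, 0.965], [-1.0, 0.002, -0.001]]
force: [-0.7, -3.2, 19.1]
opening: 0.008
```

Request:
play_rows(rows=[[[-0.015,0,0,0,0,0,0],[-0.03,0,0,0,0,0,0],[-0.03,-0.025,-0.025,0,0,0,0],[-0.03,-0.05,-0.05,0,0,0,0],[-0.03,-0.0776,-0.079,0,0,0,0],[-0.03,-0.0776,-0.079,0,0,0,0],[-0.03,-0.0776,-0.079,0,0,0,0],[-0.03,-0.0776,-0.079,0,0,0,0]]])

```text
time_s: 38.55
position: [0.4629, 0.3017, 0.0737]
tcp_rot: [[-0.004, -0.965, 0.263], [-0.001, 0.263, 0.965], [-1.0, 0.004, -0.002]]
force: [-0.3, -0.1, 0.6]
opening: 0.007
```

```bash
python3 - <<'E'
from h import *
s=st();row((.464,.3,.046),Rdown(165));c=snap("wrist","w30");zoom(c,100,100,420,340,"w30z",2.5)
E
```

```text
t 38.55 p [0.4629 0.3017 0.0737] x [-0.004 -0.001 -1.   ] y [-0.965  0.263  0.004] f [-0.33 -0.14  0.6 ] op 0.6 j [ 21.5  37.3  99.3   0.1  43.7 -53.4]
row [0.0277, -0.0016, -0.0013] [-0.2, -0.1, -0.2] rows>= 0.6
```

View pics/w30z.png

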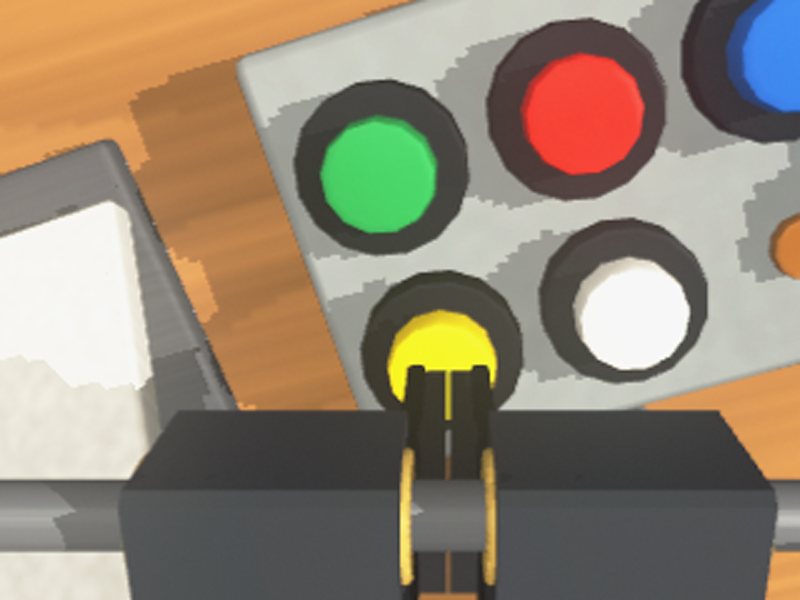

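Request:
play_rows(rows=[[[0.012,-0.001,-0.001,0,0,0,0],[0.022,-0.001,-0.001,0,0,0,0],[0.0295,-0.001,-0.001,0,0,0,0],[0.0295,-0.001,-0.001,0,0,0,0],[0.0295,-0.001,-0.001,0,0,0,0]]])

```text
time_s: 39.1
position: [0.4639, 0.3008, 0.0462]
tcp_rot: [[-0.003, -0.965, 0.262], [0.0, 0.262, 0.965], [-1.0, 0.003, -0.001]]
force: [-3.6, 0.3, 16.6]
opening: 0.001
```

```bash
python3 - <<'E'
from h import *
s=st();row((.4117,.3,.076),Rdown(165))
E
```

```text
t 39.1 p [0.4639 0.3008 0.0462] x [-0.003  0.    -1.   ] y [-0.965  0.262  0.003] f [-3.61  0.34 16.65] op 0.1 j [ 21.3  40.  100.    0.1  40.2 -53.5]
row [-0.0297, 0.0502, -0.0145] [-0.2, -0.0, -0.2] rows>= 1.2
```

Request:
play_rows(rows=[[[-0.015,0,0,0,0,0,0],[-0.03,0,0,0,0,0,0],[-0.03,0.025,-0.007,0,0,0,0],[-0.03,0.05,-0.0145,0,0,0,0],[-0.03,0.05,-0.0145,0,0,0,0],[-0.03,0.05,-0.0145,0,0,0,0]]])

```text
time_s: 39.7
position: [0.412, 0.2996, 0.0744]
tcp_rot: [[-0.003, -0.965, 0.262], [-0.001, 0.262, 0.965], [-1.0, 0.003, -0.001]]
force: [0.9, 0.8, 0.7]
opening: 0.003
```

```bash
python3 - <<'E'
from h import *
s=st();row((.4117,.3,.046),Rdown(165));c=snap("wrist","w31");d=snap("side");zoom(d,180,150,380,400,"s31z",2.4);t=snap("top");zoom(t,95,140,365,300,"t31z",2.9)
E
```

```text
t 39.7 p [0.412  0.2996 0.0744] x [-0.003 -0.001 -1.   ] y [-0.965  0.262  0.003] f [0.85 0.78 0.74] op 0.2 j [ 2.340e+01  3.510e+01  1.056e+02  1.000e-01  3.950e+01 -5.150e+01]
row [0.0284, 0.0003, 0.0004] [-0.2, -0.1, -0.2] rows>= 0.6
```

View pics/w31.png

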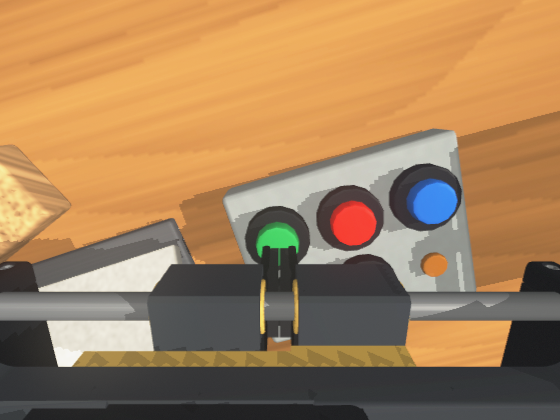

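View pics/s31z.png

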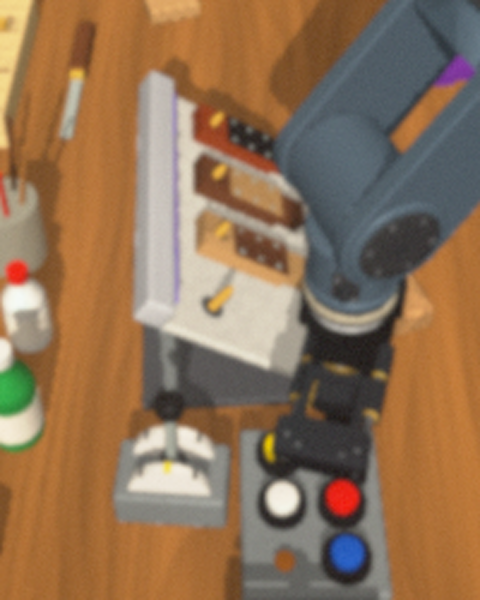

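View pics/t31z.png

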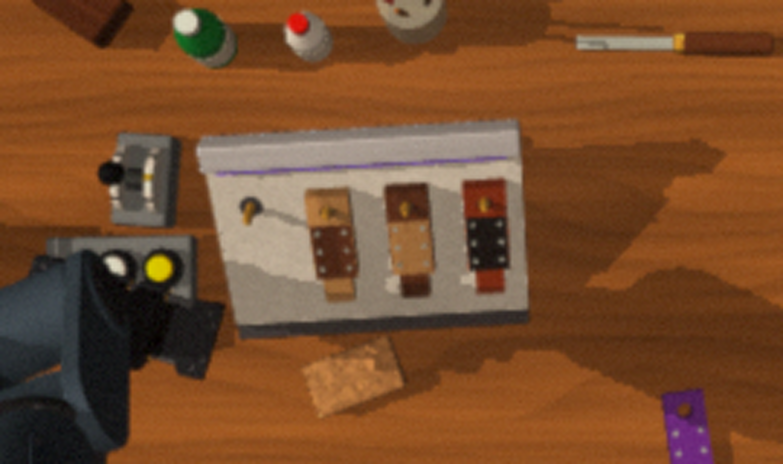

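All three hung, lever upright at the yellow marks. Press green.

Request:
play_rows(rows=[[[0.012,0,0,0,0,0,0],[0.022,0,0,0,0,0,0],[0.03,0,0,0,0,0,0],[0.03,0,0,0,0,0,0],[0.03,0,0,0,0,0,0]]])

```text
time_s: 40.35
position: [0.4129, 0.2993, 0.0462]
tcp_rot: [[-0.001, -0.965, 0.263], [-0.0, 0.263, 0.965], [-1.0, 0.001, -0.0]]
force: [-3.0, -1.5, 18.1]
opening: 0.006
```

Request:
play_rows(rows=[[[-0.04,0,0,0,0,0,0],[-0.08,0,0,0,0,0,0],[-0.12,0,0,0,0,0,0],[-0.15,0,0,0,0,0,0],[-0.15,0,0,0,0,0,0],[-0.15,0,0,0,0,0,0]]])

```text
time_s: 40.95
position: [0.4126, 0.2992, 0.1946]
tcp_rot: [[-0.003, -0.965, 0.263], [-0.0, 0.263, 0.965], [-1.0, 0.003, -0.001]]
force: [-1.2, -0.7, -0.0]
opening: 0.005
```

```bash
python3 - <<'E'
from h import *
s=st();c=snap("wrist","w32");d=snap("side","s32");zoom(d,180,150,380,400,"s32z",2.4)
for p in((.51,.325,.22),(.525,.3245,.14),(.60,.32,.14)):row(p,Rdown(176))
E
```

```text
t 40.95 p [0.4126 0.2992 0.1946] x [-0.003 -0.    -1.   ] y [-0.965  0.263  0.003] f [-1.17 -0.74 -0.05] op 0.5 j [ 2.330e+01  2.370e+01  1.001e+02  1.000e-01  5.640e+01 -5.140e+01]
row [-0.0275, -0.0879, 0.0511] [-11.3, -0.2, -0.3] rows>= 2.1
row [0.0524, -0.103, 0.0549] [-11.3, -0.2, -0.3] rows>= 2.6
row [0.052, -0.1765, 0.0703] [-11.3, -0.2, -0.3] rows>= 3.9
```

View pics/s32z.png

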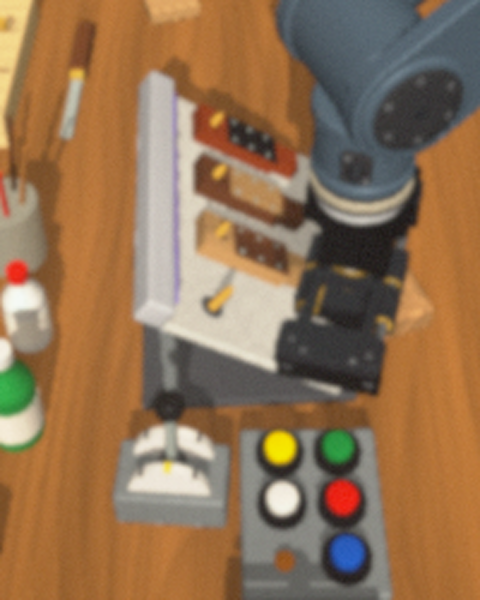

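View pics/w32.png

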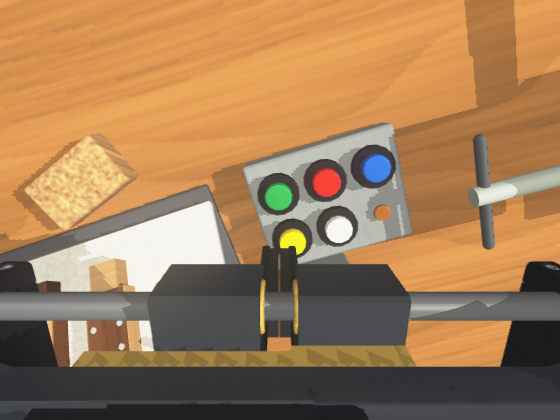

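```bash
python3 - <<'E'
from h import *
t=snap("top","t33");a=cv2.imread("pics/t26.png")[:,:,::-1].astype(int);b=t["pixels"].astype(int)
for n,im in(("before",a),("after",b)):
    r=im[180:205,160:285].reshape(-1,3);k=r[(r[:,2]-r[:,1])>25];print(n,len(k),k.mean(0) if len(k) else 0)
s0=cv2.imread("pics/s3.png")[:,:,::-1].astype(int);s1=cv2.imread("pics/s32.png")[:,:,::-1].astype(int)
for im in(s0,s1):print(im[381:387,295:302].reshape(-1,3).mean(0),im[:,:][190:300,240:260].reshape(-1,3).mean(0), im[185:270,255:258].reshape(-1,3).mean(0))
d=np.abs(s1-s0).sum(2);v,u=np.nonzero(d>60);print(len(u))
E
```

```text
before 109 [118.63302752  93.11009174 131.96330275]
after 108 [118.94444444  93.5        132.38888889]
[145.19047619  87.28571429  41.95238095] [188.05363636 180.40545455 174.18318182] [204.45882353 192.95294118 175.9372549 ]
[145.71428571  87.71428571  40.95238095] [187.80045455 179.86727273 173.55181818] [207.18039216 194.7254902  176.26666667]
40827
```

Request:
play_rows(rows=[[[-0.015,-0.03,0.02,-5,0,0,0],[-0.015,-0.06,0.035,-11,0,-0.2,0],[-0.015,-0.09,0.051,-11,0,-0.2,0],[-0.015,-0.09,0.051,-11,0,-0.2,0],[-0.015,-0.09,0.051,-11,0,-0.2,0],[-0.015,-0.09,0.051,-11,0,-0.2,0]]])

```text
time_s: 41.7
position: [0.511, 0.3243, 0.208]
tcp_rot: [[-0.004, -0.997, 0.074], [-0.003, 0.074, 0.997], [-1.0, 0.004, -0.003]]
force: [-0.4, -0.2, -0.9]
opening: 0.005
```

```bash
python3 - <<'E'
from h import *
s=st()
for p in((.512,.3265,.116),(.58,.3215,.116),(.606,.319,.116)):row(p,Rdown(176))
E
```

```text
t 41.7 p [0.511  0.3243 0.208 ] x [-0.004 -0.003 -1.   ] y [-0.997  0.074  0.004] f [-0.44 -0.17 -0.86] op 0.5 j [ 21.9  29.7  85.7  -0.1  64.8 -63.9]
row [0.092, -0.0011, 0.0025] [-0.2, -0.2, -0.2] rows>= 1.8
row [0.0918, -0.0693, 0.0026] [-0.2, -0.2, -0.2] rows>= 2.3
row [0.0917, -0.0954, 0.002] [-0.2, -0.2, -0.2] rows>= 2.6
```

Request:
play_rows(rows=[[[0.045,0,0.0025,0,0,0,0],[0.092,0,0.0025,0,0,0,0],[0.092,0,0.0025,0,0,0,0],[0.092,-0.015,0.0025,0,0,0,0],[0.092,-0.03,0.0025,0,0,0,0],[0.092,-0.045,0.0025,0,0,0,0],[0.092,-0.06,0.0025,0,0,0,0],[0.092,-0.07,0.0025,0,0,0,0],[0.092,-0.08,0.002,0,0,0,0],[0.092,-0.088,0.002,0,0,0,0],[0.092,-0.088,0.002,0,0,0,0]]])

```text
time_s: 42.8
position: [0.6013, 0.3204, 0.1181]
tcp_rot: [[0.001, -0.997, 0.074], [-0.0, 0.074, 0.997], [-1.0, -0.001, -0.0]]
force: [-1.1, 0.5, 0.7]
opening: 0.004
```

```bash
python3 - <<'E'
from h import *
s=st();d=snap("side");zoom(d,180,270,380,400,"s34z",4);c=snap("wrist","w34")
E
```

```text
t 42.8 p [0.6013 0.3204 0.1181] x [ 0.001 -0.    -1.   ] y [-0.997  0.074 -0.001] f [-1.05  0.48  0.7 ] op 0.4 j [ 18.7  41.3  78.3  -0.   60.4 -67. ]
```

View pics/s34z.png

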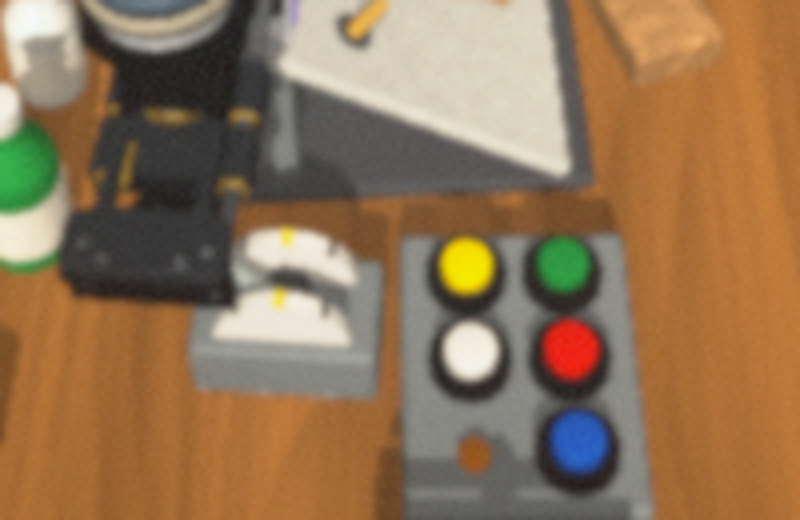

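Request:
play_rows(rows=[[[0.006,-0.002,0,0,0,0,0],[0.006,-0.004,0,0,0,0,0],[0.006,-0.006,0,0,0,0,0],[0.006,-0.006,0,0,0,0,0]]])

```text
time_s: 43.3
position: [0.6018, 0.3206, 0.1119]
tcp_rot: [[-0.01, -0.997, 0.074], [-0.001, 0.074, 0.997], [-1.0, 0.01, -0.002]]
force: [-10.1, 1.6, 7.0]
opening: 0.007
```

Request:
play_rows(rows=[[[0,0.01,0,0,0,0,0],[-0.01,0.03,0,0,0,0,0],[-0.05,0.05,0,0,0,0,0],[-0.1,0.08,0,0,0,0,0],[-0.14,0.12,0,0,0,0,0],[-0.16,0.17,0,0,0,0,0],[-0.16,0.17,0,0,0,0,0],[-0.16,0.17,0,0,0,0,0]]])

```text
time_s: 44.1
position: [0.4364, 0.3331, 0.2734]
tcp_rot: [[0.005, -0.997, 0.072], [0.0, 0.072, 0.997], [-1.0, -0.005, 0.001]]
force: [1.0, 0.4, -0.6]
opening: 0.004
```

```bash
python3 - <<'E'
from h import *
s=st();d=snap("side");zoom(d,140,150,380,400,"s35z",2.4);t=snap("top");zoom(t,95,120,365,300,"t35z",2.9)
u=np.array
E
```

```text
t 44.1 p [0.4364 0.3331 0.2734] x [ 0.005  0.    -1.   ] y [-0.997  0.072 -0.005] f [ 0.97  0.36 -0.58] op 0.3 j [ 25.7  20.9  89.7  -0.1  69.2 -60.1]
```

View pics/s35z.png

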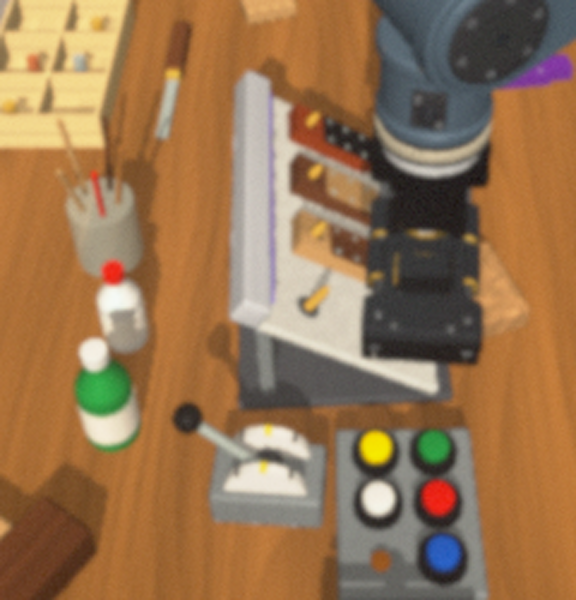

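View pics/t35z.png

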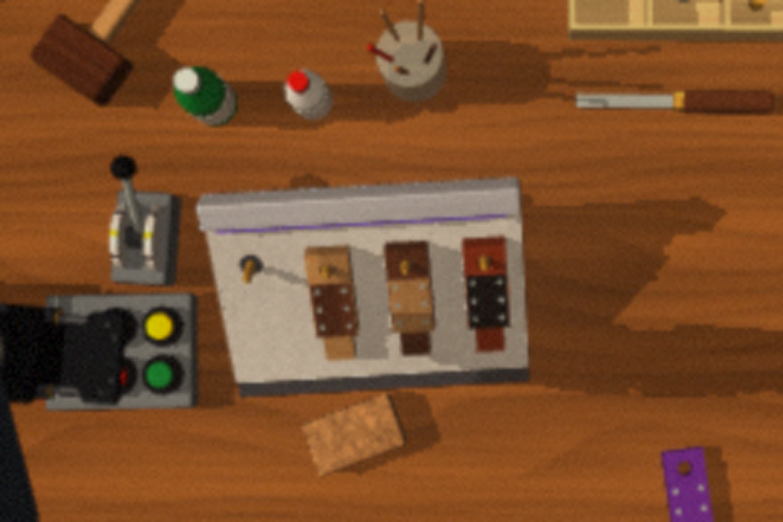

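```bash
python3 - <<'E'
from h import *
t=snap("top");d=snap("side");print(onz(t,(137.4,177.9),.1216),onz(d,(140+187/2.4,150+417/2.4),.1216));print(hand_in());st()
E
```

```text
[0.62246137 0.31897382 0.1216    ] [0.62388513 0.31772536 0.1216    ]
the job is handed in; nothing more can be done
None
the job is handed in; nothing more can be done
```

The job is done and handed in at about 44 s. The scene gives no visible sign that the cure started, so that is the one thing I could not confirm.

- **Blanks:** Only three were on the bench (no cherry). Maple, walnut and mahogany hang on the pegs at y = +40, -40 and -120 mm. The last top and side pictures show all three over their pegs, hanging down the slope and looking flat on the face.
- **Lever at half power:** I set it to the yellow marks before pressing any key. The wrist and side cameras put its knob 1 to 3 mm short of exact, about 1 to 1.5 degrees; I left it there.
- **Keys:** White, blue, yellow and green were pressed in that order. Each went down to about z = 0.046 m with 14 to 19 N, so fully down. I never pressed the red key.
- **Lever at full power:** After green I pushed it away from the robot until the force rose to about 10 N. Its knob then measured x = 0.622 to 0.624 m, against about 0.625 m at the stop.
- **Bystanders:** The bottles, brush jar and purple look-alikes still stood where they were, and the arm was clear of everything.

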